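Fetch the parts tin from behind the oil bottles

ROBOT

A 6-joint arm with a two-finger parallel gripper is mounted at the origin on a cart in front of the work surface, level with it; the furniture and walls round the work are solid. World frame = base frame: x ahead of the robot, y to its left, z up, the work surface at z = 0. Lengths are in m, angles in degrees, forces in N, time in s.
With the tool pointing down it reaches from about 0.3 to 0.75 m from the base axis. Payload 8.5 kg.
Tool frame: the origin (TCP) lies at the very end of the fingers, on their centre line; the grasp point (between the pads) lies 19 mm behind it (grip_depth is the distance from the TCP to the grasp point, in m); z points along the fingers, y is the direction in which the jaws open and shut (so a half turn about z gives the same grasp; the last joint's range is limited). The gripper opens to 85 mm and grips with 20 to 120 N. Pads are 22 mm wide; open, the fingers measure 114 mm over their backs; the gripper's body (76 mm by 85 mm) begins 54 mm behind the grasp point. The pads swing forward as they close: fully open they stand 13 mm farther back than shut.
Start: joints at [54.299, 21.807, 74.336, -0, 83.858, -12.336], TCP at [0.218, 0.505, 0.211] pointing down, gripper open.
Joint ranges: [-178.18, 178.18], [-50.72, 133.34], [12.68, 142.11], [-81.47, 261.47], [9.98, 163.14], [-165.26, 165.26]. Speed limits (degrees/s): [136.94, 136.94, 180, 180, 180, 180].

INTERFACE

Orientations are given as a 3x3 rotation matrix whose columns are the frame's x, y, z axes.
In Python, from rig import observe, get_image, close_job, silhouettes, grip_depth gives the robot as it stands. The module is installed in compiled form; this text tells all that it offers.
- The arm moves only by the shell command python3 -m crank 'ROWS' [FORCE]. ROWS is a JSON object of lists of equal length, an entry for each row: "slide": the shift along the tool's x, y, z in m, a list of three; "roll": the turn about the tool's z in rad; "grip": the finger opening in m, from 0 to 0.0854. A call has exactly 8 rows; each row is the pose to reach, as a shift and turn from the pose commanded when the call began, along the tool's axes at that moment; what a row does not reach only later rows make up. A row lasts 1/10 s, in which the tool goes at most 50 mm and 8.59 degrees, less where a joint would pass 70% of its speed; a pose out of reach is approached as far as the arm can. A call with a gripper value outside its range is refused whole. The fingers move at their own pace and stop on an object; FORCE is the grip in N (left out, the last holds). Time passes only in rows, so rows that repeat a pose let the fingers close, or fill a call up. It gives the time, the measured TCP pose, the force and the opening at its end, in the units of the state.
- observe(): the state, without advancing time (a new reading comes with each control period).
- get_image(name): name is "side" or "top" or "wrist"; returns a dict with "frame" (420x560x3 uint8, red, green, blue), "fx", "fy", "cx", "cy" (pixels), "xyz" and "rotation" of the camera in the world. Camera axes: x right, y down, z forward; pixel columns grow to the right and rows downward; lengths in m; the calibration is good to about 2 mm. A picture is of the moment at which its call begins. There is no depth.
- close_job(): hands the job in, once; it reports no verdict.
Trained networks look in a picture, given as the dict that the camera call returned (one of the last four; its "shot" number tells which), for a name from the list of things; names that differ only in an ending like _2 or _b are one class to them, and where a whole thing is asked for, a point or a joint stands for the part that bears it (a point fixed in the world has none). Each returns a list of dicts, best first, with "confidence" (0 to 1); they miss things now and then, are a little off and sometimes report something else, mostly with a low value. They report only what shows in the picture. A call takes as long as a camera call. They do not tell look-alikes from the thing itself.
- silhouettes(target, picture): "pixels" (420x560 bool, what is visible of it) and "box" ([centre column, centre row, width, height] in pixels, round what is visible of it).
The state is a dict: "time_s": time; "q": joint angles; "qvel": joint speeds; "joint_efforts": joint torques, N m; "position": TCP position; "tool_rot": TCP orientation; "ft_force": force on the tool from outside, world axes, zero at the start; "wrist_torque": the same for the moment, N m; "grip_width": finger opening in m.
Only numpy, scipy, OpenCV 4.12 (cv2) and the standard library are available. Lean on these libraries where they do the work, as an engineer would, in place of code of your own. Each camera call takes 0.05 s, during which the arm holds its last target.

TASK

The parts tin stands at the back of the wooden tray, hemmed in by two oil bottles. First set both bottles aside, upright on the rectangular grey rubber mat; then fetch the tin and stand it in the middle of the round cork disc; then put each bottle back upright in the tray on the spot it came from (do not swap them). Leave the little tin and the movement holder in the tray where they are.

Things in the scene. Friction and masses are not known exactly. Their poses are not given: they have to be found in the camera images.
- tray: Fixed wooden tray, 144 mm (its x, front to back) by 180 mm (its y), rim 5 mm wide with top at z = 12 mm, floor inside at z = 4 mm; origin at the centre of its underside, z up; -x side faces the robot, turned up to 0.3 rad. Flat grey marks on the floor: bottle seats, 39 mm across, at (-34, +22) and (-34, -22) mm in its frame; tin seat, 53 mm, at (10, 0). Which bottle is on which seat varies.
- parts_tin: The tin to fetch: round metal tin, glass-topped lid (fixed), 47 mm diameter, 22 mm high, 0.03 kg; origin at the centre of its underside, z up. The little tin and the holder stand about 9 to 14 mm off at its tray y sides; behind it (tray +x) are 33 mm of free floor. The bottles in front leave only about 9 mm: it can be gripped, along the tray x axis, once they are gone.
- large_bottle: Larger oil bottle, closed, blue, black cap; body 33 mm diameter up to 50 mm height, then shoulder and cap, 70 mm high in all, 0.06 kg; may lean 0.07 rad at rest; origin at the centre of its underside, z along the bottle. Stands about 13 mm from the other bottle (along tray y), the 22 mm high tin close behind: grip it along the tray x axis with fingertips more than 22 mm above the tray floor.
- small_bottle: Smaller oil bottle, closed, amber brown, black cap; body 29 mm diameter up to 45 mm height, then shoulder and cap, 62 mm high in all, 0.06 kg; may lean 0.06 rad at rest; origin at the centre of its underside, z along the bottle. Beside the larger bottle in the tray; grip it in the same way.
- little_tin: Bystander in the tray, to be left alone: smaller round tin, 37 mm diameter, 20 mm high, loose; origin at the centre of its underside. At one y side of the parts tin (about 54 mm between centres).
- movement_holder: Bystander in the tray, to be left alone: small round clamp-like watch movement holder, 38 x 48 x 22 mm, loose; origin near the centre of its underside. At the other y side of the parts tin (about 56 mm between centres).
- parking_mat: Fixed rectangular grey rubber mat, 100 mm (its x) by 130 mm (its y), 3 mm thick, lying on the bench at one side of the tray; origin at the centre of its underside. The bottles wait here, upright and apart.
- work_disc: Fixed round cork disc, 90 mm diameter, 4 mm thick, lying on the bench at the other side of the tray; origin at the centre of its underside. Which of mat and disc is left or right of the tray differs from start to start.
There are look-alikes about, which are no part of the job. Leave any green look-alike of the small_bottle alone. What is shaped like the parts_tin but red is not meant.

How it is judged (in metres and radians):
On the way, in this order (a step that is already met when the one before it is completed fails the run):
1. both bottles stand upright and released on the rubber mat while the parts tin has not been moved (x of large_bottle in the frame of parking_mat between -0.05 and 0.05 m and y of large_bottle in the frame of parking_mat between -0.065 and 0.065 m and z of each of large_bottle, small_bottle in the frame of parking_mat below 0.008 m and angle between each of large_bottle, small_bottle's own z axis and vertical below 0.15 rad and linear speed of each of large_bottle, small_bottle below 0.02 m/s and contact force between each of large_bottle, small_bottle and the fingers below 0.1 N and x of small_bottle in the frame of parking_mat between -0.05 and 0.05 m and y of small_bottle in the frame of parking_mat between -0.065 and 0.065 m and distance of parts_tin from where it was at the start of the episode below 0.012 m), for 0.2 s.
2. the parts tin stands released in the middle of the cork disc while both bottles are still on the mat (horizontal distance between parts_tin and work_disc below 0.015 m and z of parts_tin in the frame of work_disc below 0.009 m and angle between each of parts_tin, large_bottle, small_bottle's own z axis and vertical below 0.15 rad and linear speed of each of parts_tin, large_bottle, small_bottle below 0.02 m/s and contact force between each of parts_tin, large_bottle, small_bottle and the fingers below 0.1 N and x of large_bottle in the frame of parking_mat between -0.05 and 0.05 m and y of large_bottle in the frame of parking_mat between -0.065 and 0.065 m and z of each of large_bottle, small_bottle in the frame of parking_mat below 0.008 m and x of small_bottle in the frame of parking_mat between -0.05 and 0.05 m and y of small_bottle in the frame of parking_mat between -0.065 and 0.065 m), for 0.2 s.
At the end, for the whole second after the job is handed in: The parts tin stands flat on the cork disc, centres within 15 mm; each bottle stands upright (within 0.15 rad) in the tray, within 12 mm of where it started; all released and at rest; the little tin and the movement holder are within 15 mm of where they started (horizontal distance between parts_tin and work_disc below 0.015 m and z of parts_tin in the frame of work_disc below 0.009 m and angle between each of parts_tin, large_bottle, small_bottle's own z axis and vertical below 0.15 rad and linear speed of each of parts_tin, large_bottle, small_bottle below 0.02 m/s and contact force between each of parts_tin, large_bottle, small_bottle and the fingers below 0.1 N and distance of each of large_bottle, small_bottle from where it was at the start of the episode below 0.012 m and distance of each of little_tin, movement_holder from where it was at the start of the episode below 0.015 m); the robot touches nothing.
It fails at once if the little tin or the movement holder is pushed more than 15 mm from its place (distance of any of little_tin, movement_holder from where it was at the start of the episode above 0.015 m).
It fails at once if a bottle or the parts tin is knocked over or tipped beyond 45 degrees (angle between any of large_bottle, small_bottle, parts_tin's own z axis and vertical above 0.79 rad).
It also fails if it takes over 102 s, if anything falls off the work surface, if the arm or the gripper's body presses on something with over 40 N, if the wrist force passes 120 N, or if a joint passes its speed limit or range.

## Working session

There is one attempt and no reset: what is moved stays moved. The work goes in short steps, Python scripts to look and compute and a shell command to move; the robot and the scene stay as the last step left them, time stands still between calls to the robot, and variables do not carry over. Pictures are saved under pics/ and viewed, and the job is handed in when it is done.

```bash
mkdir -p pics; ls; python3 - <<'E'
from rig import *
import cv2
print(observe(), grip_depth)
for n in ["top","side","wrist"]:
    p=get_image(n); cv2.imwrite(f"pics/{n}0.png",p["frame"][:,:,::-1]); print(n,p["fx"],p["fy"],p["cx"],p["cy"],p["xyz"],p["rotation"],p["shot"])
E
```

```text
pics
{'time_s': 0.0, 'q': array([ 5.42968322e+01,  2.18405002e+01,  7.43877809e+01, -8.74359135e-04,
        8.38572411e+01, -1.23350941e+01]), 'qvel': array([-0.00201992, -0.1430217 , -0.0924821 , -0.04589677, -0.10256534,
        0.06543697]), 'joint_efforts': array([-2.38891798e-04, -4.48447251e+01, -2.31286526e+01, -1.87935570e-04,
        4.59052826e-03, -3.28018496e-05]), 'position': array([0.21794662, 0.50460353, 0.21049857]), 'tool_rot': array([[-9.17976304e-01,  3.96634301e-01, -8.58764986e-04],
       [ 3.96635114e-01,  9.17975542e-01, -1.22095781e-03],
       [ 3.04051507e-04, -1.46142669e-03, -9.99998886e-01]]), 'ft_force': array([-0.38806304, -0.0768213 ,  0.02023939]), 'wrist_torque': array([ 0.0208646 , -0.02353247, -0.03573633]), 'grip_width': 0.0855261876881404} 0.0187
top 381.7095489001357 381.7095489001357 278.74489050447244 210.53322521270763 [0.48484269 0.08650993 0.97816421] [[ 0.02931738 -0.99595076  0.08498571]
 [-0.99908945 -0.02656068  0.03338859]
 [-0.03099612 -0.0858872  -0.99582259]] 1
side 504.81416441170865 504.81416441170865 275.6703788825184 202.92513228299813 [ 0.36936572 -0.76273481  0.50637818] [[ 0.97222959 -0.08928383  0.2163285 ]
 [-0.23298932 -0.45630364  0.85877993]
 [ 0.02203632 -0.88533349 -0.46443408]] 2
wrist 369.3549111716812 369.3549111716812 274.00647614404085 206.75456509063252 [0.15370955 0.53291498 0.37334345] [[ 0.39627531  0.88277366  0.25234213]
 [ 0.91813064 -0.38059061 -0.11039432]
 [-0.00141415  0.27542959 -0.96132021]] 3
```

View pics/top0.png

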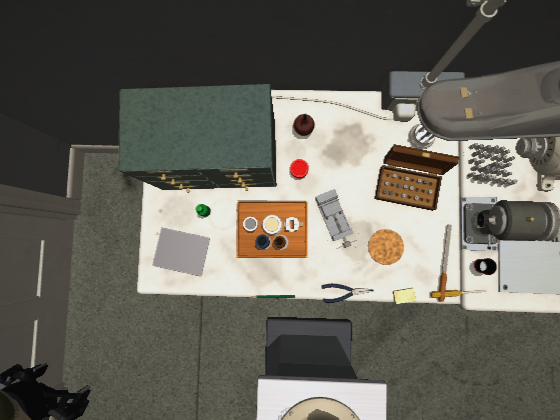

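View pics/side0.png

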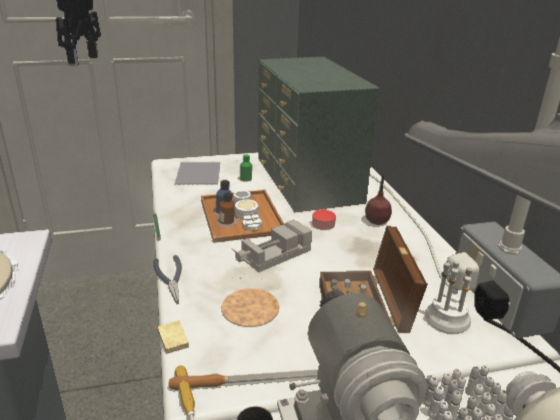

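View pics/wrist0.png

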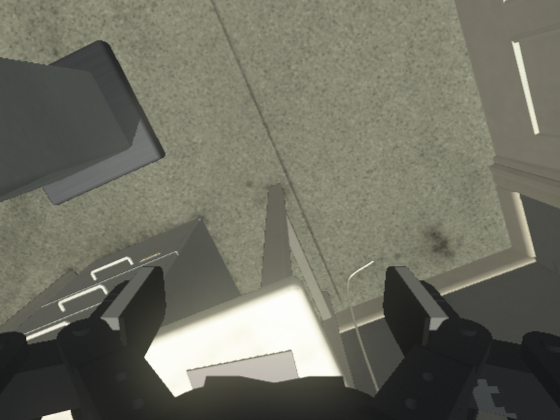

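```bash
cat > h.py <<'E'
import numpy as np, cv2
from rig import *
def ray(p,u,v):
    d=np.array([(u-p["cx"])/p["fx"],(v-p["cy"])/p["fy"],1.0]); return np.array(p["rotation"])@d
def plane(p,u,v,z):
    d=ray(p,u,v); c=np.array(p["xyz"]); return (c+d*(z-c[2])/d[2])
def proj(p,X):
    c=np.array(p["rotation"]).T@(np.asarray(X,float)-np.array(p["xyz"])); return p["fx"]*c[0]/c[2]+p["cx"],p["fy"]*c[1]/c[2]+p["cy"]
def outline(p,mask,z):
    m=mask.astype(np.uint8); cs,_=cv2.findContours(m,cv2.RETR_EXTERNAL,cv2.CHAIN_APPROX_NONE)
    c=max(cs,key=cv2.contourArea)[:,0,:]
    return np.array([plane(p,u,v,z)[:2] for u,v in c])
def rect(p,mask,z):
    return cv2.minAreaRect((outline(p,mask,z)*1000).astype(np.float32))
def save(p,name,crop=None,s=1):
    f=p["frame"][:,:,::-1]
    if crop: x0,y0,x1,y1=crop; f=f[y0:y1,x0:x1]
    cv2.imwrite("pics/"+name,cv2.resize(f,None,fx=s,fy=s,interpolation=cv2.INTER_CUBIC))
E
python3 - <<'E'
from h import *
p=get_image("top"); save(p,"top1.png",(130,180,430,310),2.6)
H=dict(tray=.012,parking_mat=.003,work_disc=.004,parts_tin=.026,large_bottle=.07,small_bottle=.06,little_tin=.024,movement_holder=.024)
for n,z in H.items():
    for d in silhouettes(n,p)[:3]:
        r=rect(p,d["pixels"],z); print(n,round(d["confidence"],2),np.round(d["box"],1),np.round(r[0],1),np.round(r[1],1),round(r[2],1))
E
```

```text
tray 0.94 [273.5 228.6  70.2  57.5] [520.4 136.6] [144.7 183. ] 0.4
parking_mat 0.6 [180.7 251.1  56.3  49.9] [456.6 367.7] [130.8 100.9] 79.8
work_disc 0.76 [384.3 245.6  38.4  36.4] [ 483.8 -151.9] [87.5 84.3] 46.0
parts_tin 0.8 [298.5 168.9  19.7  16.7] [674.   70.4] [43.5 45.4] 1.4
parts_tin 0.66 [271.4 226.7  23.2  17. ] [531.9 135.6] [44.3 44.2] 46.6
large_bottle 0.65 [261.  239.9  17.7  13.1] [489.9 153.5] [30.8 31. ] 1.7
small_bottle 0.74 [271.6 225.5  19.6  18. ] [530.2 133.8] [43.4 41. ] 1.7
small_bottle 0.71 [203.1 210.1  15.1  15.9] [559.6 301.5] [29.3 34.5] 1.6
little_tin 0.7 [251.6 226.   12.6  12.6] [531.7 189.7] [32.6 35.3] 1.6
little_tin 0.59 [293.7 223.4  21.8  17.1] [533.3  86.9] [35.3 35.4] 46.5
movement_holder 0.44 [295.6 223.3  22.5  13.5] [533.3  86.9] [35.3 35.4] 46.5
```

View pics/top1.png

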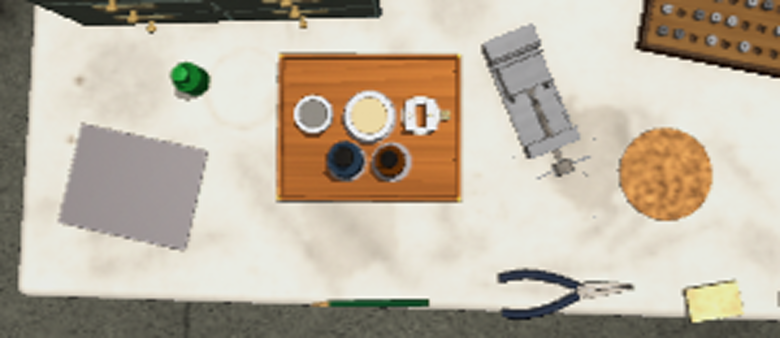

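```bash
python3 -m crank '{"slide":[[-0.04,-0.023,0],[-0.08,-0.046,0],[-0.12,-0.07,0],[-0.16,-0.093,0],[-0.2,-0.116,0],[-0.24,-0.14,0],[-0.28,-0.163,0],[-0.32,-0.186,0]],"roll":[0.145,0.29,0.436,0.581,0.726,0.872,1.017,1.162],"grip":[0.085,0.085,0.085,0.085,0.085,0.085,0.085,0.085]}' 30; cat >> h.py <<'E'
def go(xyz,yaw=None):
    "tool-frame shift to a world TCP; yaw = wanted angle (deg) of tool y"
    o=observe(); R=o["tool_rot"]; d=R.T@(np.array(xyz)-o["position"])
    a=np.degrees(np.arctan2(R[1,1],R[0,1]))
    print("at",np.round(o["position"],4),"toolY deg",round(a,2),"t",round(o["time_s"],2),"g",round(o["grip_width"],4),"F",np.round(o["ft_force"],1))
    print("slide",np.round(d,4), "roll",None if yaw is None else round(np.radians(a-yaw),4))
E
python3 -c "
from h import *
go([.486,.137,.2],0)"
```

```text
time_s: 1.4
position: [0.439, 0.2055, 0.2114]
tool_rot: [[0.005, 1.0, 0.001], [1.0, -0.005, 0.0], [0.0, 0.001, -1.0]]
ft_force: [0.8, 0.2, 0.7]
grip_width: 0.0849
at [0.439  0.2055 0.2114] toolY deg -0.29 t 1.4 g 0.0849 F [0.8 0.2 0.7]
slide [-0.0683  0.0474  0.0114] roll -0.005
```

```bash
python3 -m crank '{"slide":[[-0.01,0.005,0],[-0.02,0.01,0],[-0.03,0.015,0],[-0.04,0.015,0],[-0.05,0.015,0],[-0.05,0.015,0],[-0.05,0.015,0],[-0.05,0.015,0]],"roll":[0,0,0,0,0,0,0,0],"grip":[0.085,0.085,0.085,0.085,0.085,0.085,0.085,0.085]}'; python3 - <<'E'
from h import *
p=get_image("wrist"); save(p,"w1.png",None,1.4); print(p["xyz"])
H=dict(tray=.012,parts_tin=.026,large_bottle=.07,small_bottle=.06,little_tin=.024,movement_holder=.024)
for n,z in H.items():
    for d in silhouettes(n,p)[:2]:
        r=rect(p,d["pixels"],z); print(n,round(d["confidence"],2),np.round(d["box"],1),np.round(r[0],1),np.round(r[1],1),round(r[2],1))
E
```

```text
time_s: 2.2
position: [0.453, 0.1576, 0.2112]
tool_rot: [[-0.002, 1.0, 0.0], [1.0, 0.002, 0.0], [0.0, 0.0, -1.0]]
ft_force: [-0.5, 0.1, 0.6]
grip_width: 0.0849
[0.45264001 0.2278347  0.3739509 ]
tray 0.91 [345.6 189.8 150.  174.7] [522.8 135.8] [143.3 179.8] 1.3
parts_tin 0.91 [356.7 200.3  52.4  49.2] [532.3 136.2] [47.9 47.3] 0.1
parts_tin 0.91 [485.9 256.6  52.   47.1] [670.   75.7] [46.4 58.5] 53.6
large_bottle 0.57 [312.1 184.   45.3  45.6] [486.3 162.8] [29.  40.3] 44.9
small_bottle 0.9 [404.2  11.3  44.7  22.7] [551.8 293.6] [34.8 16.7] 0.1
small_bottle 0.75 [311.  222.2  36.2  42.2] [486.9 122.5] [26.7 39.9] 32.5
little_tin 0.58 [359.1 145.2  41.6  39.1] [532.1 189.7] [36.8 37.3] 27.6
movement_holder 0.66 [355.1 248.3  36.1  45.6] [533.6  88.8] [38.7 43.3] 40.8
```

View pics/w1.png

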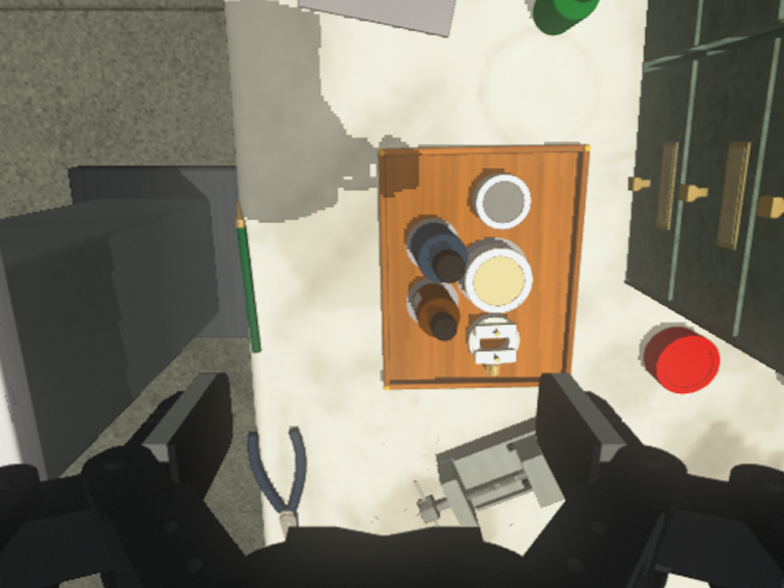

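```bash
cat >> h.py <<'E'
from scipy.optimize import minimize
PROF=dict(large_bottle=[(0,.0165),(.05,.0165),(.058,.009),(.07,.009)],small_bottle=[(0,.0145),(.045,.0145),(.052,.008),(.062,.008)],parts_tin=[(0,.0235),(.022,.0235)])
T=np.linspace(0,2*np.pi,40)
def sil(p,n,x,y,z0):
    m=np.zeros((420,560),np.uint8); L=PROF[n]
    for a,b in zip(L[:-1],L[1:]):
        pts=[proj(p,(x+r*np.cos(t),y+r*np.sin(t),z0+h)) for h,r in (a,b) for t in T]
        cv2.fillConvexPoly(m,cv2.convexHull((np.array(pts)*16).astype(np.int32)),1,shift=4)
    return m>0
def fit(p,n,mask,x,y,z0):
    f=lambda v:-(sil(p,n,v[0],v[1],z0)&mask).sum()/(sil(p,n,v[0],v[1],z0)|mask).sum()
    r=minimize(f,[x,y],method="Nelder-Mead",options=dict(initial_simplex=[[x,y],[x+.006,y],[x,y+.006]],xatol=1e-4,fatol=1e-4)); return r.x,-r.fun
def locate(p,n,x,y,z0):
    for d in silhouettes(n,p):
        v,s=fit(p,n,d["pixels"],x,y,z0)
        if s>.3: print(n,p["shot"],round(d["confidence"],2),np.round(v,4),round(s,2))
E
python3 - <<'E'
from h import *
for cam in("wrist","side"):
    p=get_image(cam); print(cam)
    locate(p,"large_bottle",.487,.1575,.004);locate(p,"small_bottle",.488,.1135,.004);locate(p,"parts_tin",.5315,.136,.004)
p=get_image("wrist")
f=p["frame"][:,:,::-1].copy()
for n,x,y in (("large_bottle",.487,.1575),("small_bottle",.488,.1135),("parts_tin",.5315,.136)):
    cs,_=cv2.findContours(sil(p,n,x,y,.004).astype(np.uint8),0,1); cv2.drawContours(f,cs,-1,(0,255,255),1)
cv2.imwrite("pics/w2.png",cv2.resize(f[90:290,250:440],None,fx=3,fy=3))
E
```

```text
wrist
large_bottle 6 0.94 [0.4897 0.1565] 0.93
small_bottle 6 0.59 [0.4898 0.1138] 0.9
parts_tin 6 0.59 [0.5336 0.1348] 0.9
side
large_bottle 7 0.48 [0.4907 0.1586] 0.39
small_bottle 7 0.79 [0.4898 0.1138] 0.86
parts_tin 7 0.85 [0.5315 0.136 ] 0.73
```

View pics/w2.png

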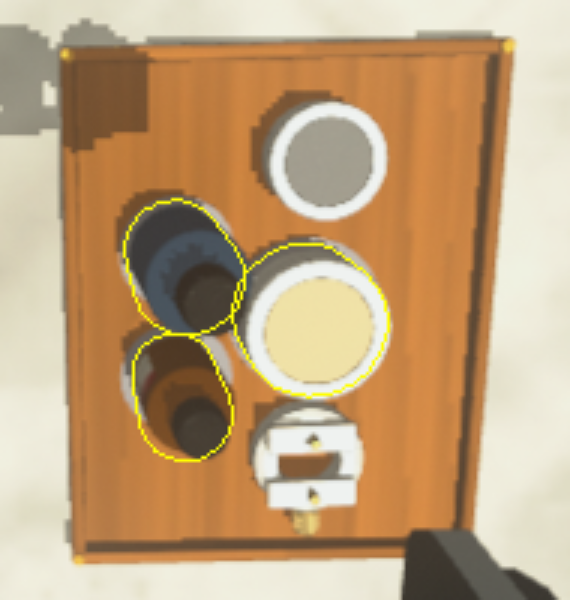

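```bash
python3 -m crank '{"slide":[[0,0.012,0],[0,0.024,0.02],[0,0.036,0.04],[0,0.036,0.06],[0,0.036,0.08],[0,0.036,0.09],[0,0.036,0.1],[0,0.036,0.1]],"roll":[0,0,0,0,0,0,0,0],"grip":[0.085,0.085,0.085,0.085,0.085,0.085,0.085,0.085]}' 30; python3 - <<'E'
from h import *
go([.489,.157,.029],0.5)
p=get_image("side"); save(p,"s1.png",(150,120,330,260),4)
p=get_image("wrist"); print(plane(p,450,204,0))
E
```

```text
time_s: 3.8
position: [0.4891, 0.1572, 0.1104]
tool_rot: [[-0.001, 1.0, -0.001], [1.0, 0.001, -0.0], [-0.0, -0.001, -1.0]]
ft_force: [0.7, -0.3, 0.2]
grip_width: 0.085
at [0.4891 0.1572 0.1104] toolY deg 0.05 t 3.8 g 0.085 F [ 0.7 -0.3  0.2]
slide [-0.0002  0.      0.0814] roll -0.0078
[0.62476607 0.15135377 0.        ]
```

View pics/s1.png

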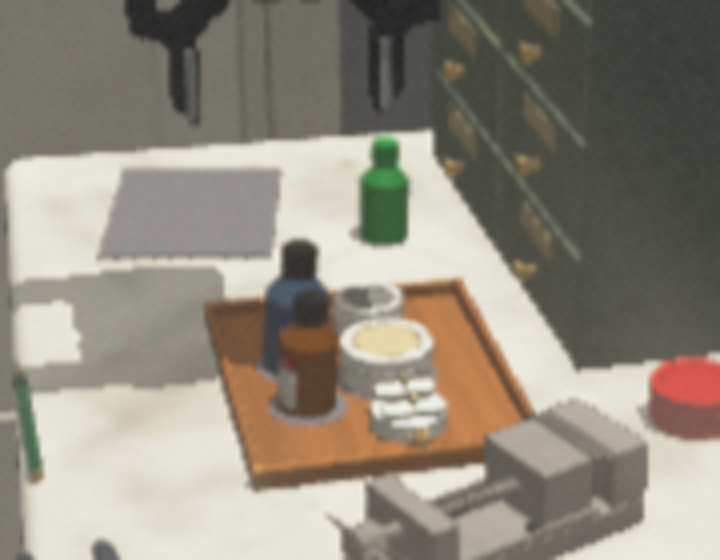

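The gripper straddles the blue bottle (crop 295,310) and the amber one stands in front at (308,355). Descend.

```bash
python3 -m crank '{"slide":[[0,0,0.015],[0,0,0.03],[0,0,0.045],[0,0,0.06],[0,0,0.07],[0,0,0.077],[0,0,0.08],[0,0,0.08]],"roll":[0,0,0,0,0,0,0,0],"grip":[0.085,0.085,0.085,0.085,0.085,0.085,0.085,0.085]}' 30; python3 - <<'E'
from h import *
go([.489,.157,.029],0.5)
p=get_image("side"); save(p,"s2.png",(150,120,330,260),4)
E
```

```text
time_s: 4.7
position: [0.4893, 0.1573, 0.0312]
tool_rot: [[-0.001, 1.0, 0.0], [1.0, 0.001, 0.0], [0.0, 0.0, -1.0]]
ft_force: [0.1, -0.2, 0.1]
grip_width: 0.0851
at [0.4893 0.1573 0.0312] toolY deg 0.06 t 4.7 g 0.0851 F [ 0.1 -0.2  0.1]
slide [-0.0003 -0.0003  0.0022] roll -0.0077
```

View pics/s2.png

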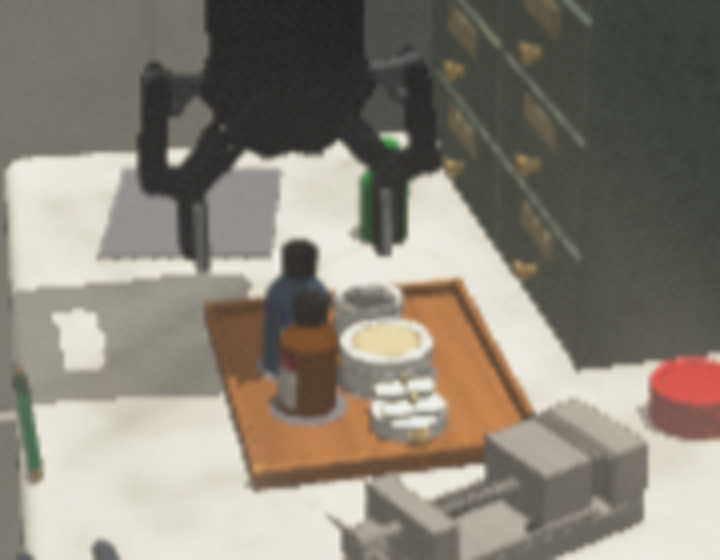

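```bash
python3 -m crank '{"slide":[[0,0,0.002],[0,0,0.002],[0,0,0.002],[0,0,0.002],[0,0,0.002],[0,0,0.002],[0,0,0.002],[0,0,0.002]],"roll":[0,0,0,0,0,0,0,0],"grip":[0.075,0.065,0.055,0.045,0.04,0.035,0.03,0.028]}' 30;  python3 - <<'E'
from h import *
go([.489,.157,.029],0.5)
p=get_image("side"); save(p,"s3.png",(150,120,330,260),4)
E
```

```text
time_s: 5.55
position: [0.4897, 0.1573, 0.0294]
tool_rot: [[-0.001, 1.0, 0.001], [1.0, 0.001, 0.0], [0.0, 0.001, -1.0]]
ft_force: [1.5, -0.5, 1.3]
grip_width: 0.0282
at [0.4897 0.1573 0.0294] toolY deg 0.05 t 5.55 g 0.0282 F [ 1.5 -0.5  1.3]
slide [-0.0003 -0.0007  0.0004] roll -0.0078
```

View pics/s3.png

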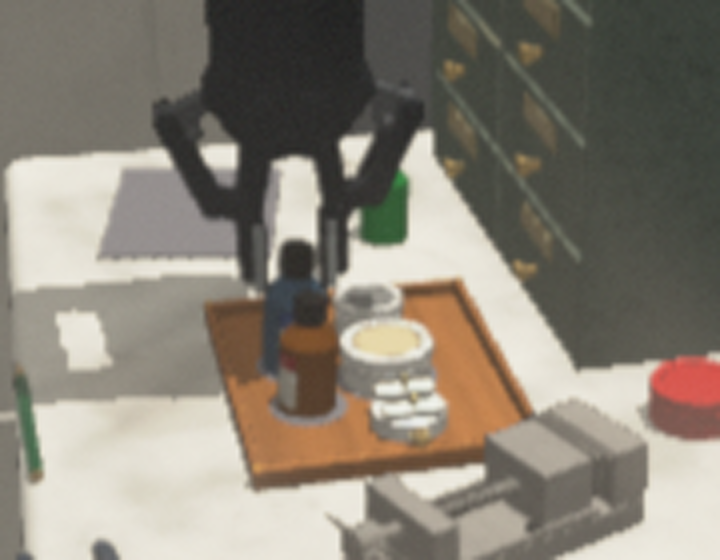

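```bash
python3 - <<'E'
from h import *
p=get_image("side"); o=observe(); print(o["grip_width"],o["ft_force"])
f=cv2.resize(p["frame"][120:260,150:330,::-1],None,fx=4,fy=4,interpolation=cv2.INTER_CUBIC)
c=lambda X:tuple(int(a) for a in (np.array(proj(p,X))-[150,120])*4)
for X,col in (((.4897,.1573,.0294),(0,0,255)),((.4897,.1573,.048),(0,255,0)),((.4897,.1573,.004),(255,0,0)),((.4897,.1573,.074),(255,0,255))): cv2.circle(f,c(X),4,col,-1)
cv2.imwrite("pics/s4.png",f)
p=get_image("wrist"); save(p,"w3.png",(140,150,420,360),2.8)
E
```

```text
0.02802234824775752 [1.19929386 0.34430495 2.3877894 ]
```

View pics/s4.png

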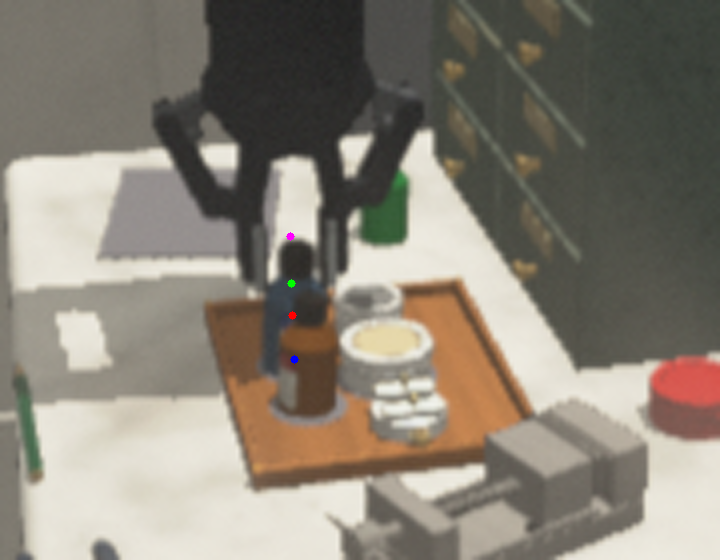

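View pics/w3.png

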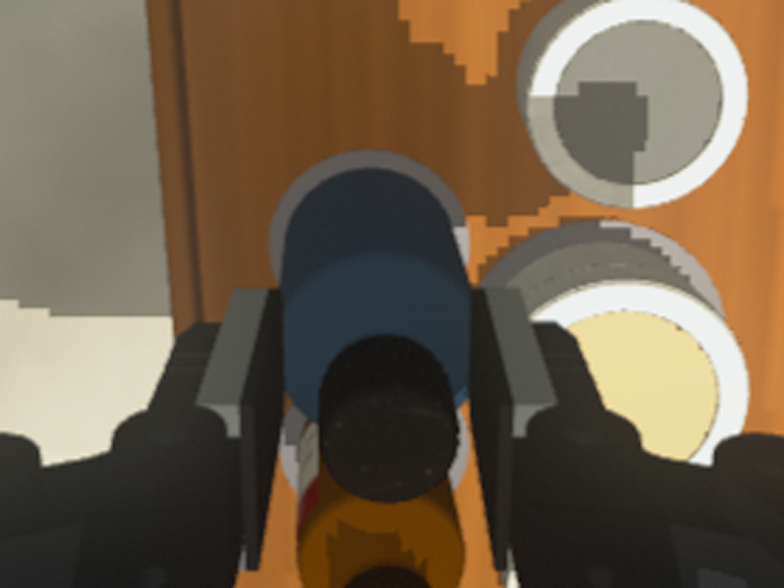

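```bash
python3 - <<'E'
from h import *
p=get_image("side"); o=observe(); print(o["grip_width"],o["ft_force"])
save(p,"s5.png",(195,140,255,230),8)
c=np.array(p["xyz"])
for u,v in ((213.7,191),(235,191),(216.5,191),(232,191),(215,194)):
  for y in (.146,.157,.168):
    d=ray(p,u,v); print(u,v,y,np.round(c+d*(y-c[1])/d[1],4))
E
```

```text
0.028226512528471963 [ 0.70113327 -0.50073702  2.70385842]
213.7 191 0.146 [0.4696 0.146  0.0549]
213.7 191 0.157 [0.4708 0.157  0.0494]
213.7 191 0.168 [0.472 0.168 0.044]
235 191 0.146 [0.5127 0.146  0.0509]
235 191 0.157 [0.5144 0.157  0.0453]
235 191 0.168 [0.5162 0.168  0.0398]
216.5 191 0.146 [0.4752 0.146  0.0544]
216.5 191 0.157 [0.4765 0.157  0.0489]
216.5 191 0.168 [0.4778 0.168  0.0434]
232 191 0.146 [0.5066 0.146  0.0514]
232 191 0.157 [0.5082 0.157  0.0459]
232 191 0.168 [0.5099 0.168  0.0404]
215 194 0.146 [0.472  0.146  0.0479]
215 194 0.157 [0.4732 0.157  0.0424]
215 194 0.168 [0.4745 0.168  0.0368]
```

View pics/s5.png

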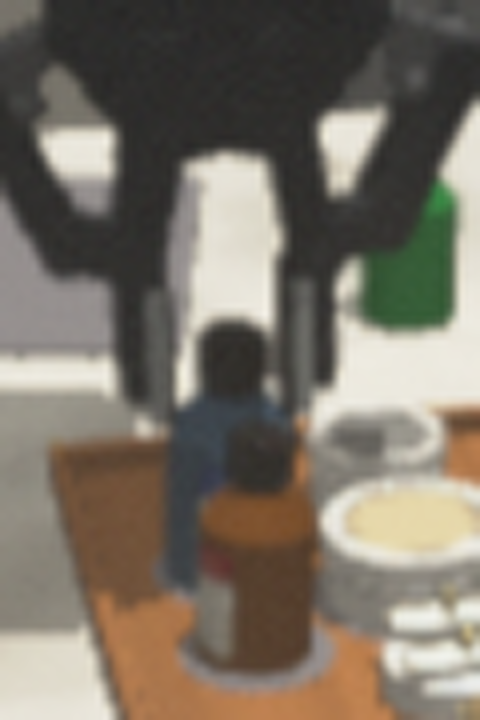

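```bash
python3 -m crank '{"slide":[[0,0,0],[0,0,0],[0,0,0],[0,0,0.0015],[0,0,0.003],[0,0,0.0045],[0,0,0.006],[0,0,0.006]],"roll":[0,0,0,0,0,0,0,0],"grip":[0.035,0.045,0.05,0.05,0.05,0.05,0.05,0.05]}' 30; python3 - <<'E'
from h import *
p=get_image("side"); o=observe(); print(o["grip_width"],o["ft_force"])
save(p,"s6.png",(190,140,260,230),6)
p=get_image("wrist"); save(p,"w4.png",(140,150,420,360),2.8)
E
```

```text
time_s: 6.55
position: [0.489, 0.1573, 0.0229]
tool_rot: [[-0.001, 1.0, -0.0], [1.0, 0.001, -0.0], [-0.0, -0.0, -1.0]]
ft_force: [-0.7, 0.7, 0.8]
grip_width: 0.0504
0.04988943168222255 [ 0.64207857  0.59511984 -0.25156138]
```

View pics/s6.png

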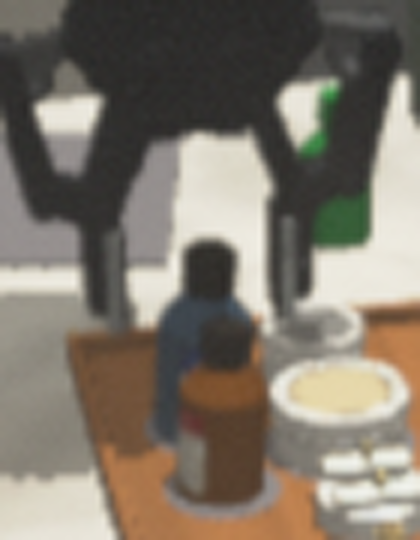

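View pics/w4.png

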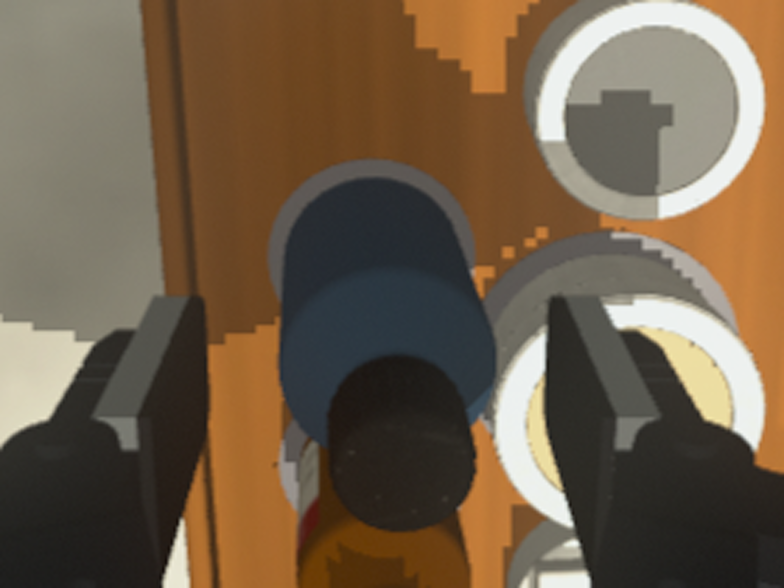

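```bash
python3 -m crank '{"slide":[[0,0.001,0.002],[0,0.001,0.004],[0,0.001,0.006],[0,0.001,0.008],[0,0.001,0.009],[0,0.001,0.01],[0,0.001,0.01],[0,0.001,0.01]],"roll":[0,0,0,0,0,0,0,0],"grip":[0.05,0.05,0.05,0.05,0.05,0.05,0.05,0.05]}' 30; python3 - <<'E'
from h import *
p=get_image("side"); o=observe(); print(o["grip_width"],o["ft_force"])
save(p,"s7.png",(190,140,260,230),6)
p=get_image("wrist"); save(p,"w5.png",(140,150,420,360),2.8)
E
```

```text
time_s: 7.45
position: [0.4902, 0.1573, 0.0132]
tool_rot: [[-0.001, 1.0, 0.0], [1.0, 0.001, 0.0], [0.0, 0.0, -1.0]]
ft_force: [-0.3, 0.9, -0.1]
grip_width: 0.0499
0.04986005888421584 [-0.3041012   0.13246059 -0.09862374]
```

View pics/s7.png

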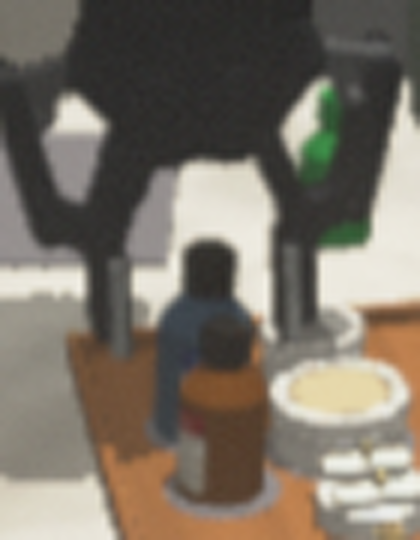

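View pics/w5.png

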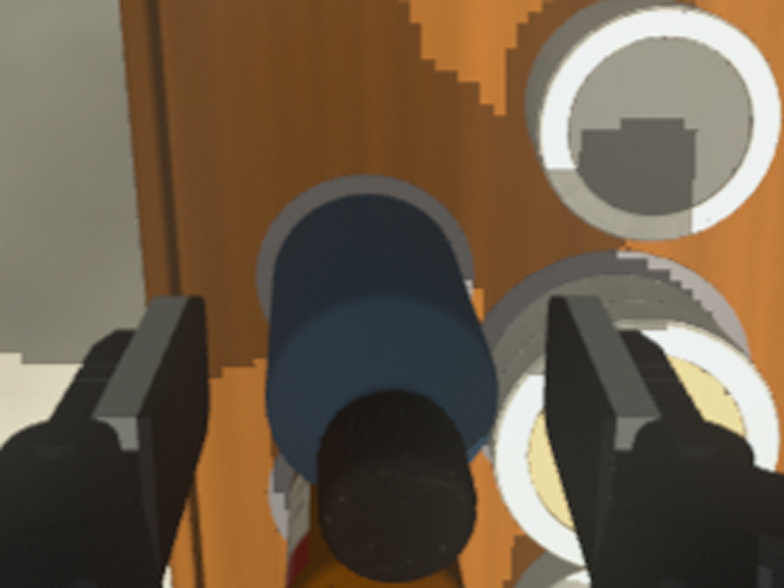

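```bash
python3 -m crank '{"slide":[[0,0,0],[0,0,0],[0,0,0],[0,0,0],[0,0,0],[0,0,0],[0,0,0],[0,0,0]],"roll":[0,0,0,0,0,0,0,0],"grip":[0.045,0.041,0.038,0.035,0.032,0.03,0.025,0.025]}' 30; python3 - <<'E'
from h import *
o=observe(); print(o["grip_width"],o["ft_force"])
p=get_image("wrist"); save(p,"w6.png",(140,150,420,360),2.8)
E
```

```text
time_s: 8.35
position: [0.4902, 0.1573, 0.0133]
tool_rot: [[-0.001, 1.0, 0.0], [1.0, 0.001, 0.0], [0.0, 0.0, -1.0]]
ft_force: [-1.7, 0.2, 5.7]
grip_width: 0.0313
0.031280357593848285 [-1.72273795  0.18626548  5.68501552]
```

View pics/w6.png

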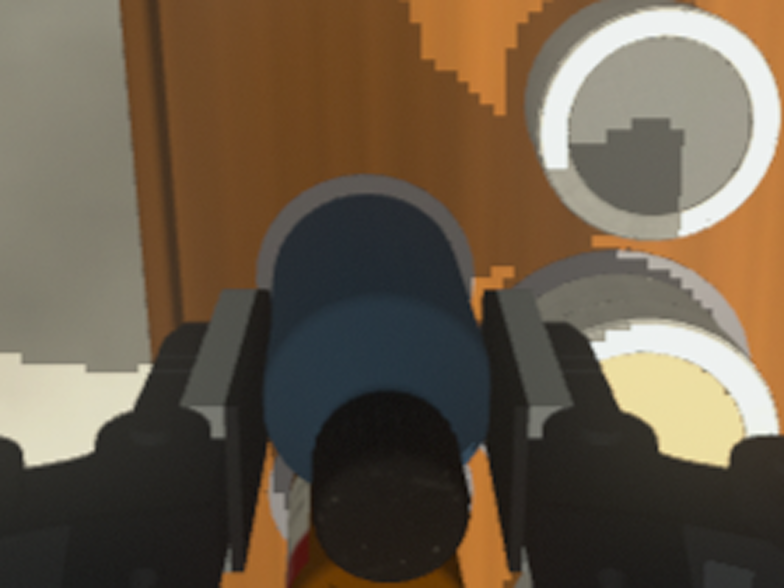

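```bash
python3 -m crank '{"slide":[[0,0,-0.003],[0,0,-0.008],[0,0,-0.016],[0,0,-0.028],[0,0,-0.042],[0,0,-0.056],[0,0,-0.07],[0,0,-0.08]],"roll":[0,0,0,0,0,0,0,0],"grip":[0.025,0.025,0.025,0.025,0.025,0.025,0.025,0.025]}' 30; python3 - <<'E'
from h import *
go([.462,.3955,.1],0)
p=get_image("side"); save(p,"s8.png",(130,90,330,240),4)
p=get_image("wrist"); save(p,"w7.png",(140,150,420,360),2.8)
E
```

```text
time_s: 9.2
position: [0.4904, 0.1573, 0.0945]
tool_rot: [[-0.001, 1.0, 0.001], [1.0, 0.001, 0.0], [0.0, 0.001, -1.0]]
ft_force: [-0.6, -0.1, -0.1]
grip_width: 0.0312
at [0.4904 0.1573 0.0945] toolY deg 0.06 t 9.2 g 0.0312 F [-0.6 -0.1 -0.1]
slide [ 0.2382 -0.0282 -0.0055] roll 0.001
```

View pics/s8.png

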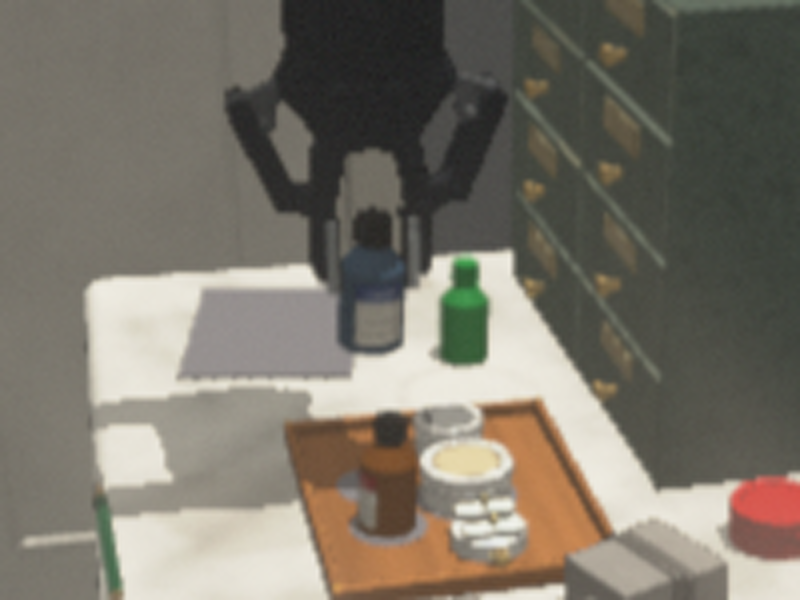

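View pics/w7.png

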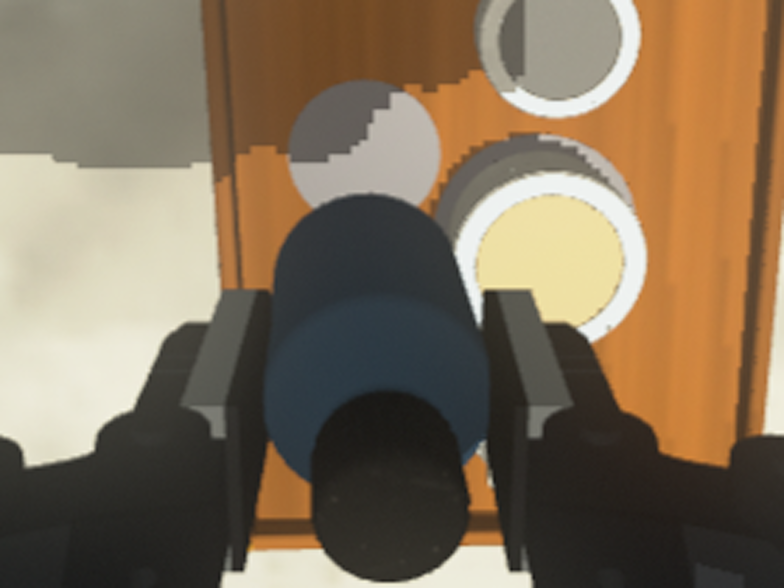

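```bash
python3 -m crank '{"slide":[[0.01,-0.001,0],[0.03,-0.004,0],[0.06,-0.007,0],[0.09,-0.011,0],[0.12,-0.014,0],[0.15,-0.018,0],[0.18,-0.021,0],[0.205,-0.025,0]],"roll":[0,0,0,0,0,0,0,0],"grip":[0.025,0.025,0.025,0.025,0.025,0.025,0.025,0.025]}' 30; python3 -m crank '{"slide":[[0.018,-0.002,0],[0.028,-0.003,0],[0.033,-0.003,0],[0.033,-0.003,0.015],[0.033,-0.003,0.03],[0.033,-0.003,0.045],[0.033,-0.003,0.055],[0.033,-0.003,0.06]],"roll":[0,0,0,0,0,0,0,0],"grip":[0.025,0.025,0.025,0.025,0.025,0.025,0.025,0.025]}' 30;python3 - <<'E'
from h import *
go([.462,.3955,.0125],0)
p=get_image("side"); save(p,"s9.png",(130,90,330,240),4)
E
```

```text
time_s: 10.1
position: [0.4639, 0.3643, 0.0921]
tool_rot: [[-0.002, 1.0, -0.002], [1.0, 0.002, -0.0], [-0.0, -0.002, -1.0]]
ft_force: [1.0, -0.3, -1.3]
grip_width: 0.0316
time_s: 10.9
position: [0.4619, 0.3946, 0.0322]
tool_rot: [[-0.0, 1.0, -0.001], [1.0, 0.0, -0.001], [-0.001, -0.001, -1.0]]
ft_force: [-0.9, 0.0, -0.2]
grip_width: 0.0315
at [0.4619 0.3946 0.0322] toolY deg 0.01 t 10.9 g 0.0315 F [-0.9  0.  -0.2]
slide [0.0009 0.0001 0.0197] roll 0.0002
```

View pics/s9.png

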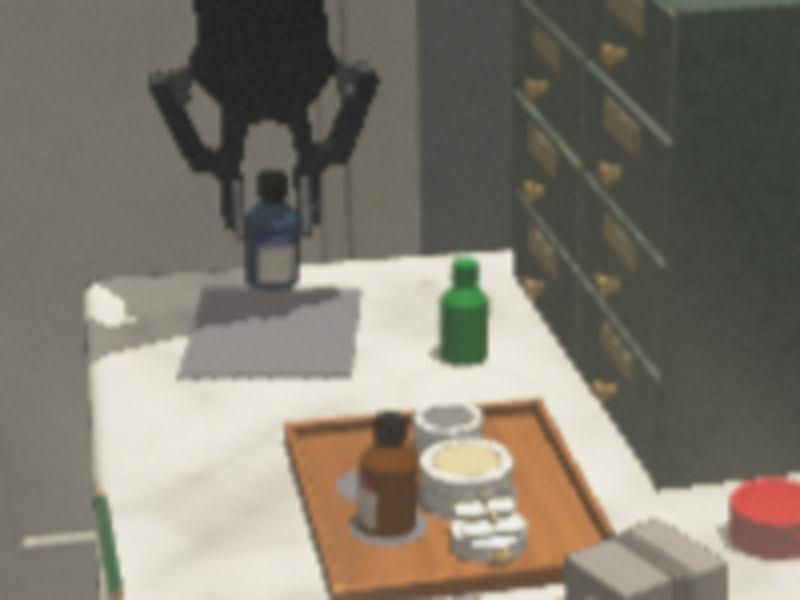

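```bash
python3 -m crank '{"slide":[[0,0,0.006],[0,0,0.011],[0,0,0.015],[0,0,0.017],[0,0,0.018],[0,0,0.019],[0,0,0.019],[0,0,0.019]],"roll":[0,0,0,0,0,0,0,0],"grip":[0.025,0.025,0.025,0.025,0.025,0.025,0.025,0.025]}' 30;python3 - <<'E'
from h import *
go([.462,.3955,.0125],0)
p=get_image("side"); save(p,"s10.png",(170,110,240,180),8)
E
```

```text
time_s: 11.75
position: [0.462, 0.3953, 0.0142]
tool_rot: [[-0.001, 1.0, 0.0], [1.0, 0.001, 0.0], [0.0, 0.0, -1.0]]
ft_force: [0.0, -0.4, -0.6]
grip_width: 0.0314
at [0.462  0.3953 0.0142] toolY deg 0.06 t 11.75 g 0.0314 F [ 0.  -0.4 -0.6]
slide [0.0002 0.     0.0017] roll 0.001
```

View pics/s10.png

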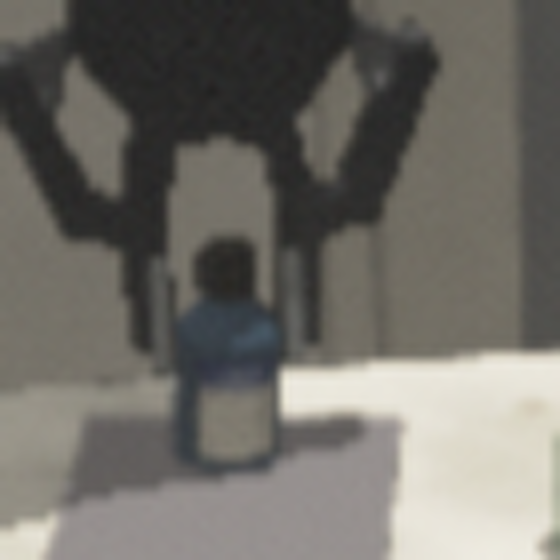

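```bash
python3 -m crank '{"slide":[[0,0,0.001],[0,0,0.002],[0,0,0.002],[0,0,0.002],[0,0,0.002],[0,0,0.002],[0,0,0.002],[0,0,0.002]],"roll":[0,0,0,0,0,0,0,0],"grip":[0.025,0.025,0.025,0.033,0.036,0.042,0.05,0.06]}' 30;python3 - <<'E'
from h import *
go([.462,.3955,.0125],0)
p=get_image("side"); save(p,"s11.png",(170,110,240,180),8)
E
```

```text
time_s: 12.6
position: [0.4619, 0.3952, 0.0121]
tool_rot: [[-0.001, 1.0, -0.0], [1.0, 0.001, -0.0], [-0.0, -0.0, -1.0]]
ft_force: [-0.2, 0.8, 0.0]
grip_width: 0.0598
at [0.4619 0.3952 0.0121] toolY deg 0.05 t 12.6 g 0.0598 F [-0.2  0.8  0. ]
slide [ 0.0003  0.0001 -0.0004] roll 0.0009
```

View pics/s11.png

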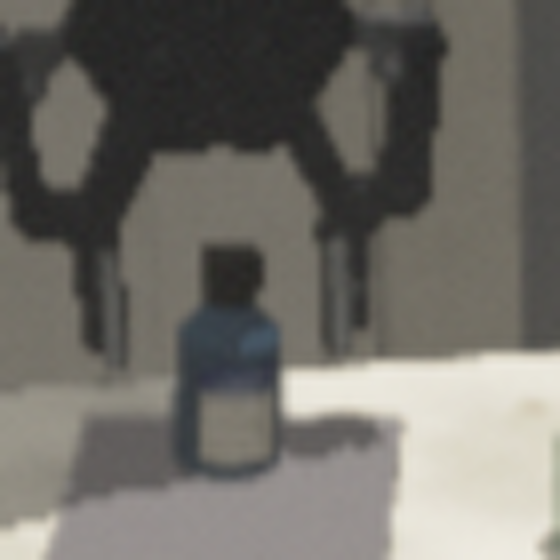

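```bash
python3 -m crank '{"slide":[[0,0,-0.015],[0,0,-0.04],[0,0,-0.07],[0,0,-0.1],[0,0,-0.12],[-0.03,0.003,-0.12],[-0.07,0.007,-0.12],[-0.11,0.011,-0.12]],"roll":[0,0,0,0,0,0,0,0],"grip":[0.07,0.08,0.085,0.085,0.085,0.085,0.085,0.085]}' 30; python3 -m crank '{"slide":[[-0.04,0.004,0],[-0.08,0.008,0],[-0.12,0.012,0],[-0.15,0.016,0],[-0.168,0.018,0],[-0.171,0.018,0],[-0.171,0.018,0],[-0.171,0.018,0]],"roll":[0,0,0,0,0,0,0,0],"grip":[0.085,0.085,0.085,0.07,0.06,0.05,0.05,0.05]}' 30;python3 - <<'E'
from h import *
go([.490,.1138,.012],0)
p=get_image("wrist"); save(p,"w8.png",None,1.4)
locate(p,"small_bottle",.4895,.1138,.004); locate(p,"parts_tin",.533,.135,.004)
p=get_image("side"); locate(p,"small_bottle",.4895,.1138,.004); locate(p,"large_bottle",.462,.395,.003);locate(p,"parts_tin",.533,.135,.004)
p=get_image("top");locate(p,"large_bottle",.462,.395,.003); save(p,"t2.png")
E
```

```text
time_s: 13.45
position: [0.4728, 0.2842, 0.1322]
tool_rot: [[-0.002, 1.0, 0.0], [1.0, 0.002, 0.0], [0.0, 0.0, -1.0]]
ft_force: [1.3, -0.7, -0.3]
grip_width: 0.0853
time_s: 14.25
position: [0.491, 0.1151, 0.1321]
tool_rot: [[-0.002, 1.0, 0.0], [1.0, 0.002, 0.0], [0.0, 0.0, -1.0]]
ft_force: [-0.4, -1.2, -1.1]
grip_width: 0.0501
at [0.491  0.1151 0.1321] toolY deg 0.1 t 14.25 g 0.0501 F [-0.4 -1.2 -1.1]
slide [-0.0013 -0.0011  0.1201] roll 0.0018
parts_tin 26 0.81 [0.5333 0.1344] 0.94
small_bottle 27 0.96 [0.4891 0.1144] 0.84
large_bottle 27 0.8 [0.463  0.3953] 0.79
parts_tin 27 0.55 [0.5351 0.1347] 0.7
large_bottle 28 0.63 [0.4608 0.3926] 0.8
```

View pics/w8.png

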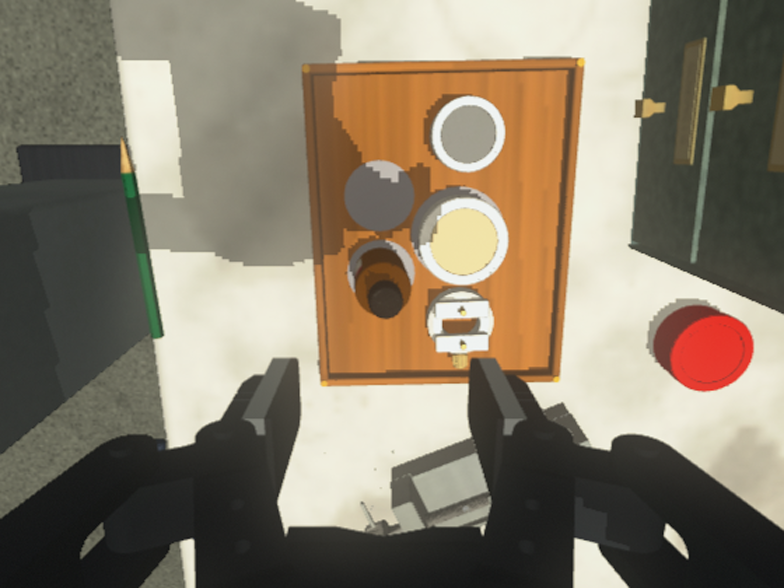

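```bash
python3 -m crank '{"slide":[[-0.001,-0.001,0.015],[-0.001,-0.001,0.035],[-0.001,-0.001,0.055],[-0.001,-0.001,0.075],[-0.001,-0.001,0.09],[-0.001,-0.001,0.1],[-0.001,-0.001,0.105],[-0.001,-0.001,0.106]],"roll":[0,0,0,0,0,0,0,0],"grip":[0.05,0.05,0.05,0.05,0.05,0.05,0.05,0.05]}' 30;  python3 - <<'E'
from h import *
go([.490,.1138,.012],0)
p=get_image("wrist"); save(p,"w9.png",(140,150,420,360),2.8)
E
```

```text
time_s: 15.5
position: [0.4902, 0.1133, 0.0259]
tool_rot: [[-0.001, 1.0, -0.0], [1.0, 0.001, -0.0], [-0.0, -0.0, -1.0]]
ft_force: [0.4, -0.5, 0.4]
grip_width: 0.05
at [0.4902 0.1133 0.0259] toolY deg 0.06 t 15.5 g 0.05 F [ 0.4 -0.5  0.4]
slide [ 0.0005 -0.0002  0.0139] roll 0.001
```

View pics/w9.png

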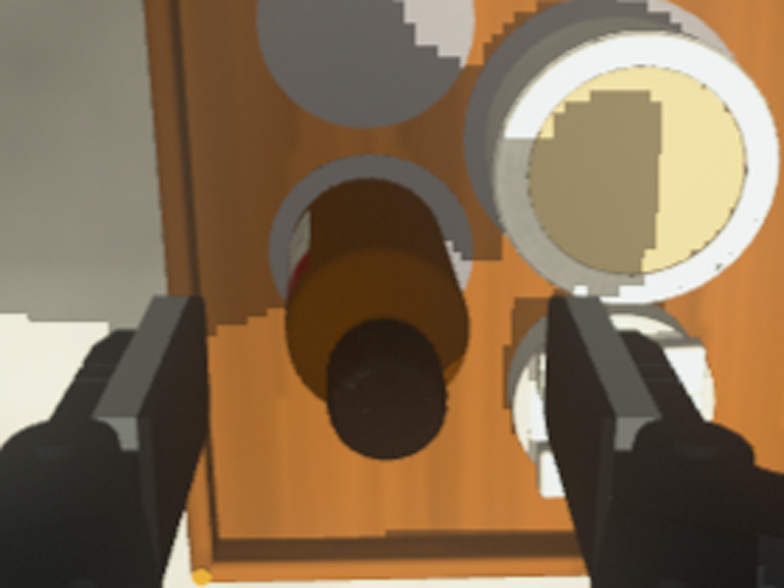

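```bash
python3 -m crank '{"slide":[[0,0,0.004],[0,0,0.008],[0,0,0.011],[0,0,0.013],[0,0,0.014],[0,0,0.014],[0,0,0.014],[0,0,0.014]],"roll":[0,0,0,0,0,0,0,0],"grip":[0.05,0.05,0.05,0.05,0.05,0.05,0.05,0.05]}' 30;  python3 - <<'E'
from h import *
go([.490,.1138,.012],0)
p=get_image("wrist"); save(p,"w10.png",(140,150,420,360),2.8)
p=get_image("side"); save(p,"s12.png",(180,130,270,240),5)
E
```

```text
time_s: 16.35
position: [0.4903, 0.1133, 0.0122]
tool_rot: [[-0.001, 1.0, 0.0], [1.0, 0.001, -0.0], [-0.0, 0.0, -1.0]]
ft_force: [-0.4, 1.0, 0.2]
grip_width: 0.0499
at [0.4903 0.1133 0.0122] toolY deg 0.06 t 16.35 g 0.0499 F [-0.4  1.   0.2]
slide [ 0.0005 -0.0003  0.0002] roll 0.001
```

View pics/w10.png

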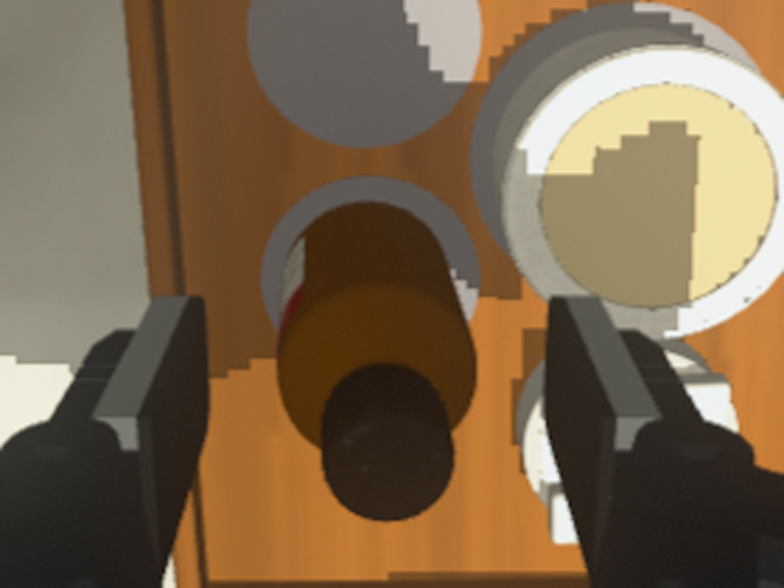

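View pics/s12.png

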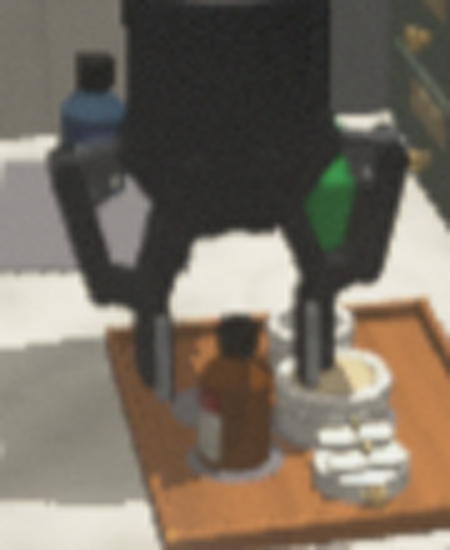

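```bash
python3 -m crank '{"slide":[[0,0,0],[0,0,0],[0,0,0],[0,0,0],[0,0,0],[0,0,0],[0,0,0],[0,0,0]],"roll":[0,0,0,0,0,0,0,0],"grip":[0.045,0.041,0.037,0.033,0.03,0.026,0.022,0.022]}' 30; python3 -m crank '{"slide":[[0,0,-0.003],[0,0,-0.008],[0,0,-0.016],[0,0,-0.028],[0,0,-0.042],[0,0,-0.056],[0,0,-0.07],[0,0,-0.08]],"roll":[0,0,0,0,0,0,0,0],"grip":[0.022,0.022,0.022,0.022,0.022,0.022,0.022,0.022]}' 30; python3 - <<'E'
from h import *
go([.452,.340,.0115],0)
p=get_image("wrist"); save(p,"w11.png",(140,150,420,360),2.8)
p=get_image("side"); save(p,"s13.png",(150,90,350,240),4)
E
```

```text
time_s: 17.25
position: [0.4903, 0.1133, 0.0123]
tool_rot: [[-0.001, 1.0, 0.0], [1.0, 0.001, 0.0], [0.0, 0.0, -1.0]]
ft_force: [-0.2, 0.4, 4.5]
grip_width: 0.027
time_s: 18.05
position: [0.4904, 0.1133, 0.0935]
tool_rot: [[-0.001, 1.0, 0.001], [1.0, 0.001, -0.0], [-0.0, 0.001, -1.0]]
ft_force: [0.6, 0.3, -0.3]
grip_width: 0.0269
at [0.4904 0.1133 0.0935] toolY deg 0.06 t 18.05 g 0.0269 F [ 0.6  0.3 -0.3]
slide [ 0.2268 -0.0383  0.082 ] roll 0.001
```

View pics/w11.png

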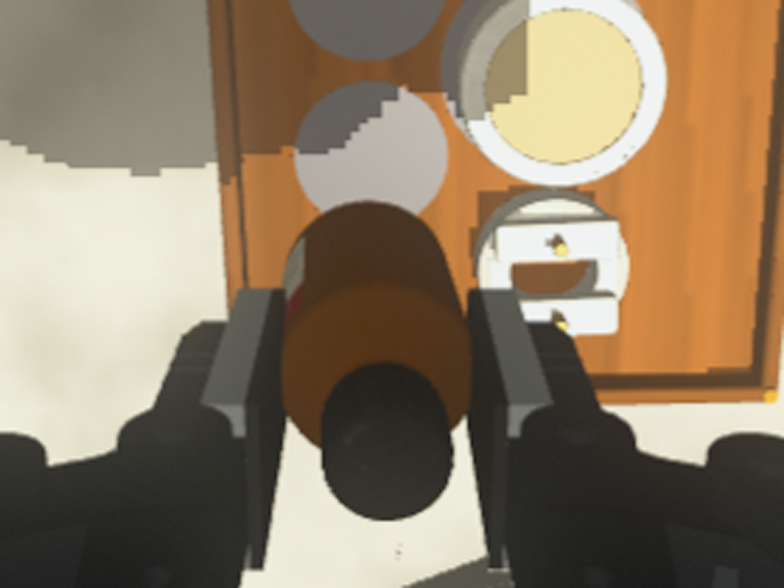

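View pics/s13.png

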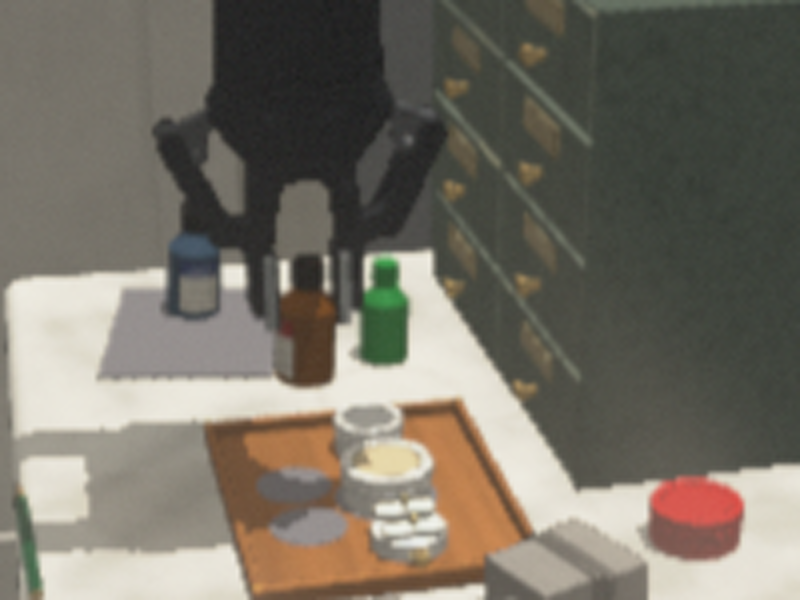

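```bash
python3 -m crank '{"slide":[[0.01,-0.002,0],[0.03,-0.005,0],[0.06,-0.01,0],[0.09,-0.015,0],[0.12,-0.02,0],[0.15,-0.025,0],[0.175,-0.03,0],[0.195,-0.033,0]],"roll":[0,0,0,0,0,0,0,0],"grip":[0.022,0.022,0.022,0.022,0.022,0.022,0.022,0.022]}' 30; python3 -m crank '{"slide":[[0.016,-0.002,0],[0.026,-0.004,0],[0.03,-0.005,0],[0.03,-0.005,0.015],[0.03,-0.005,0.03],[0.03,-0.005,0.045],[0.03,-0.005,0.055],[0.03,-0.005,0.065]],"roll":[0,0,0,0,0,0,0,0],"grip":[0.022,0.022,0.022,0.022,0.022,0.022,0.022,0.022]}' 30;python3 - <<'E'
from h import *
go([.452,.338,.0115],0)
p=get_image("side"); save(p,"s14.png",(130,90,330,240),4)
E
```

```text
time_s: 18.95
position: [0.4556, 0.3101, 0.0912]
tool_rot: [[-0.002, 1.0, -0.002], [1.0, 0.002, -0.0], [-0.0, -0.002, -1.0]]
ft_force: [0.4, -0.8, -1.1]
grip_width: 0.0267
time_s: 19.75
position: [0.4522, 0.3379, 0.0266]
tool_rot: [[-0.0, 1.0, -0.0], [1.0, 0.0, -0.0], [-0.0, -0.0, -1.0]]
ft_force: [-0.5, 0.1, -0.4]
grip_width: 0.0272
at [0.4522 0.3379 0.0266] toolY deg 0.02 t 19.75 g 0.0272 F [-0.5  0.1 -0.4]
slide [ 0.0001 -0.0002  0.0151] roll 0.0003
```

View pics/s14.png

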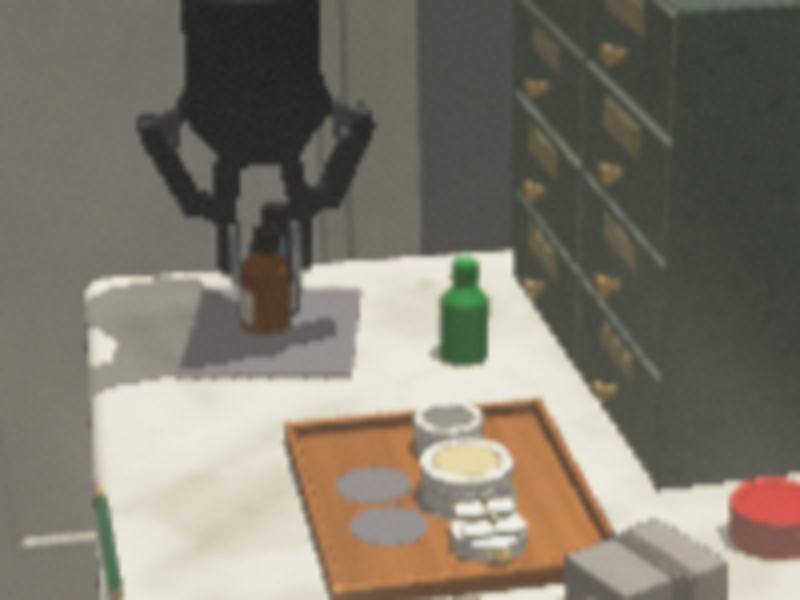

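```bash
python3 -m crank '{"slide":[[0,0,0.005],[0,0,0.009],[0,0,0.012],[0,0,0.013],[0,0,0.014],[0,0,0.014],[0,0,0.0145],[0,0,0.0145]],"roll":[0,0,0,0,0,0,0,0],"grip":[0.022,0.022,0.022,0.022,0.022,0.022,0.022,0.022]}' 30;python3 -c "
from h import *
go([.452,.338,.0115],0)"
```

```text
time_s: 20.6
position: [0.452, 0.3383, 0.0127]
tool_rot: [[-0.001, 1.0, 0.0], [1.0, 0.001, 0.0], [0.0, 0.0, -1.0]]
ft_force: [-0.2, -0.1, 0.2]
grip_width: 0.0268
at [0.452  0.3383 0.0127] toolY deg 0.06 t 20.6 g 0.0268 F [-0.2 -0.1  0.2]
slide [-0.0003  0.      0.0012] roll 0.001
```

```bash
python3 -m crank '{"slide":[[0,0,0.001],[0,0,0.0015],[0,0,0.0015],[0,0,0.0015],[0,0,0.0015],[0,0,0.0015],[0,0,0.0015],[0,0,0.0015]],"roll":[0,0,0,0,0,0,0,0],"grip":[0.022,0.022,0.022,0.029,0.032,0.038,0.046,0.055]}' 30;python3 - <<'E'
from h import *
go([.452,.338,.0115],0)
p=get_image("side"); save(p,"s15.png",(160,110,250,180),7)
E
```

```text
time_s: 21.4
position: [0.452, 0.3382, 0.0111]
tool_rot: [[-0.001, 1.0, -0.0], [1.0, 0.001, -0.0], [-0.0, -0.0, -1.0]]
ft_force: [0.2, 0.7, -0.4]
grip_width: 0.0549
at [0.452  0.3382 0.0111] toolY deg 0.06 t 21.4 g 0.0549 F [ 0.2  0.7 -0.4]
slide [-0.0002  0.     -0.0004] roll 0.001
```

View pics/s15.png

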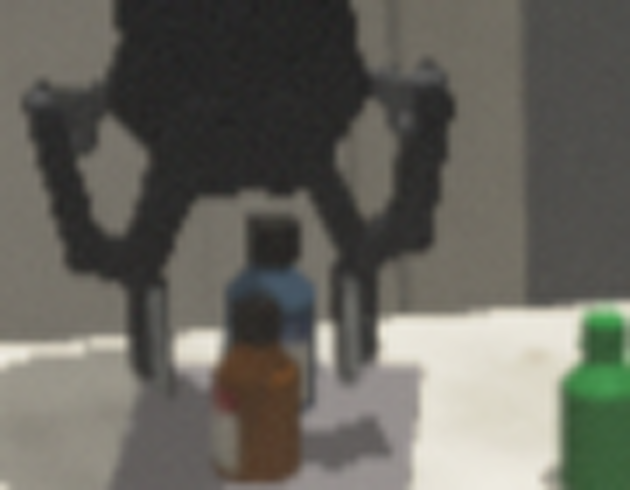

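```bash
python3 -m crank '{"slide":[[0,0,-0.015],[0,0,-0.04],[0,0,-0.07],[0,0,-0.1],[0,0,-0.12],[-0.02,0.008,-0.12],[-0.05,0.02,-0.12],[-0.08,0.03,-0.12]],"roll":[0,0,0,0,0,0,0,0],"grip":[0.065,0.065,0.065,0.065,0.065,0.065,0.065,0.065]}' 30; python3 -m crank '{"slide":[[-0.03,0.012,0],[-0.06,0.024,0],[-0.09,0.036,0],[-0.11,0.046,0],[-0.12,0.05,0],[-0.123,0.051,0],[-0.123,0.051,0],[-0.123,0.051,0]],"roll":[0,0,0,0,0,0,0,0],"grip":[0.065,0.065,0.065,0.065,0.065,0.065,0.065,0.065]}' 30;python3 - <<'E'
from h import *
go([.533,.1345,-.008],0)
p=get_image("wrist"); save(p,"w12.png",None,1.4)
locate(p,"parts_tin",.533,.135,.004)
p=get_image("side"); locate(p,"small_bottle",.452,.338,.003); locate(p,"large_bottle",.462,.395,.003);locate(p,"parts_tin",.533,.135,.004)
save(p,"s16.png")
p=get_image("top");locate(p,"small_bottle",.452,.338,.003);locate(p,"large_bottle",.462,.395,.003); locate(p,"parts_tin",.533,.135,.004)
E
```

```text
time_s: 22.25
position: [0.4823, 0.2575, 0.1313]
tool_rot: [[-0.002, 1.0, 0.0], [1.0, 0.002, 0.0], [0.0, 0.0, -1.0]]
ft_force: [0.1, -0.1, -0.1]
grip_width: 0.0651
time_s: 23.05
position: [0.5327, 0.1362, 0.1311]
tool_rot: [[-0.002, 1.0, -0.0], [1.0, 0.002, 0.0], [0.0, -0.0, -1.0]]
ft_force: [-0.2, -0.1, 1.0]
grip_width: 0.0649
at [0.5327 0.1362 0.1311] toolY deg 0.12 t 23.05 g 0.0649 F [-0.2 -0.1  1. ]
slide [-0.0018  0.0003  0.1391] roll 0.002
parts_tin 36 0.68 [0.5333 0.1346] 0.96
small_bottle 37 0.8 [0.4516 0.3427] 0.81
large_bottle 37 0.71 [0.465  0.3959] 0.44
parts_tin 37 0.8 [0.5332 0.1347] 0.8
small_bottle 38 0.56 [0.4506 0.3374] 0.79
```

View pics/w12.png

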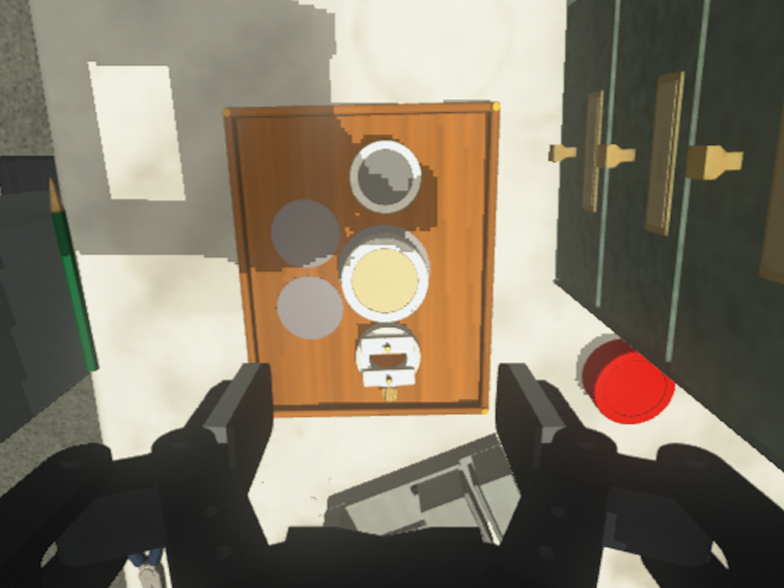

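View pics/s16.png

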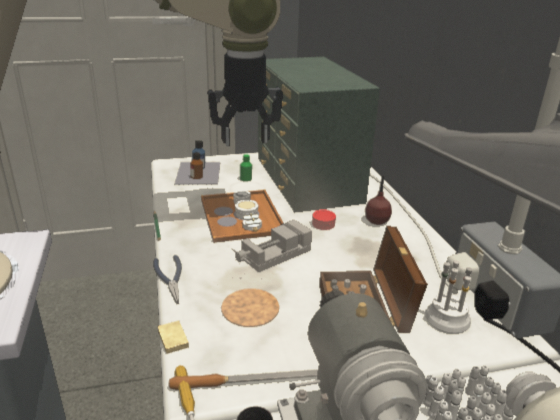

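```bash
python3 -m crank '{"slide":[[-0.002,0.0005,0.015],[-0.002,0.0005,0.035],[-0.002,0.0005,0.06],[-0.002,0.0005,0.08],[-0.002,0.0005,0.095],[-0.002,0.0005,0.105],[-0.002,0.0005,0.11],[-0.002,0.0005,0.11]],"roll":[0,0,0,0,0,0,0,0],"grip":[0.065,0.065,0.065,0.065,0.065,0.065,0.065,0.065]}' 30;  python3 - <<'E'
from h import *
go([.533,.1345,-.006],0)
p=get_image("wrist"); save(p,"w13.png",(110,130,440,360),2.4)
p=get_image("side"); save(p,"s17.png",(180,130,290,240),5)
E
```

```text
time_s: 24.35
position: [0.5336, 0.1333, 0.0209]
tool_rot: [[-0.001, 1.0, -0.0], [1.0, 0.001, -0.0], [-0.0, -0.0, -1.0]]
ft_force: [-0.4, 0.7, 0.7]
grip_width: 0.0651
at [0.5336 0.1333 0.0209] toolY deg 0.05 t 24.35 g 0.0651 F [-0.4  0.7  0.7]
slide [ 0.0012 -0.0006  0.0269] roll 0.0009
```

View pics/w13.png

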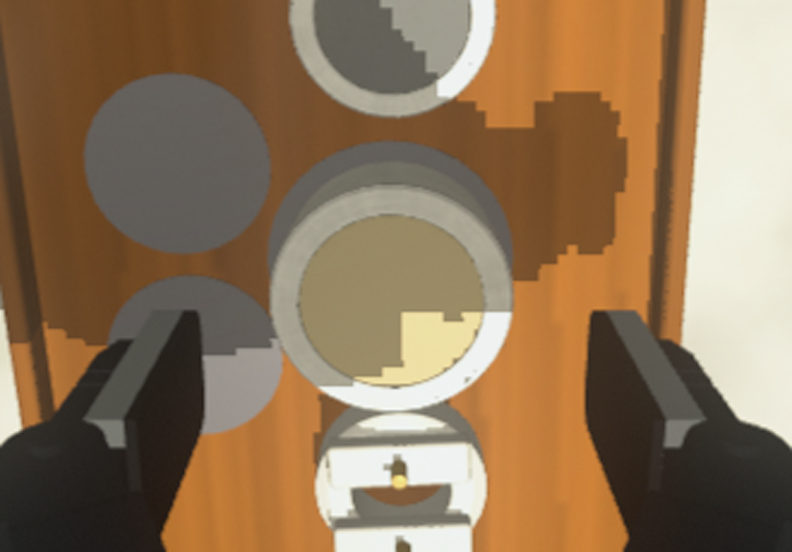

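View pics/s17.png

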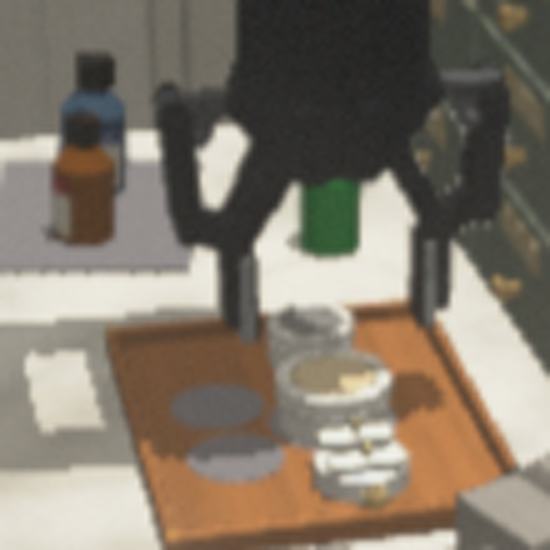

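```bash
python3 -m crank '{"slide":[[0.001,-0.0005,0.004],[0.001,-0.0005,0.008],[0.001,-0.0005,0.012],[0.001,-0.0005,0.016],[0.001,-0.0005,0.018],[0.001,-0.0005,0.02],[0.001,-0.0005,0.02],[0.001,-0.0005,0.02]],"roll":[0,0,0,0,0,0,0,0],"grip":[0.065,0.065,0.065,0.065,0.065,0.065,0.065,0.065]}' 30;  python3 - <<'E'
from h import *
go([.533,.1345,-.006],0)
p=get_image("wrist"); save(p,"w14.png",(110,130,440,360),2.4)
p=get_image("side"); save(p,"s18.png",(180,130,290,240),5)
E
```

```text
time_s: 25.25
position: [0.5332, 0.1343, 0.0012]
tool_rot: [[-0.001, 1.0, 0.0], [1.0, 0.001, -0.0], [-0.0, 0.0, -1.0]]
ft_force: [0.6, -0.1, 0.0]
grip_width: 0.0651
at [0.5332 0.1343 0.0012] toolY deg 0.06 t 25.25 g 0.0651 F [ 0.6 -0.1  0. ]
slide [ 0.0002 -0.0002  0.0072] roll 0.001
```

View pics/w14.png

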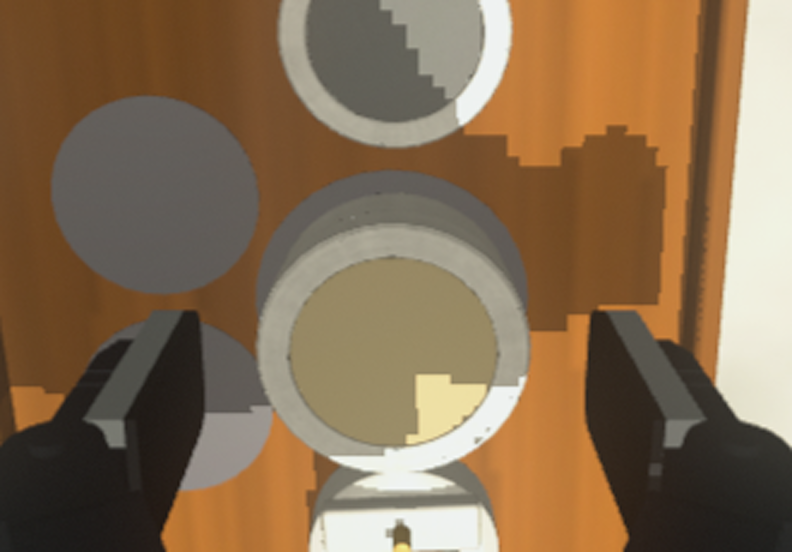

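View pics/s18.png

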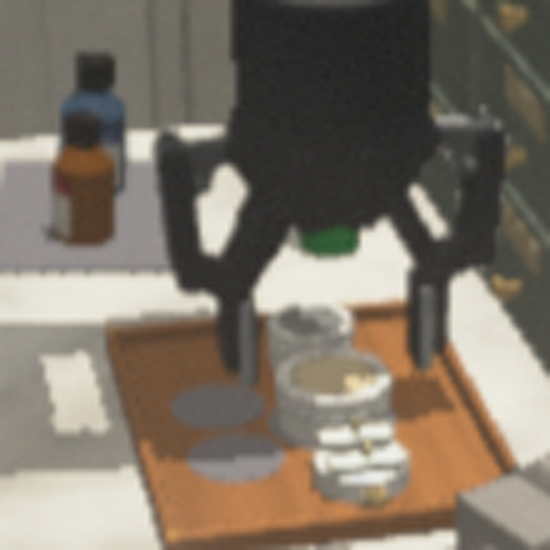

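```bash
python3 -m crank '{"slide":[[0,0,0.002],[0,0,0.004],[0,0,0.006],[0,0,0.007],[0,0,0.008],[0,0,0.009],[0,0,0.009],[0,0,0.009]],"roll":[0,0,0,0,0,0,0,0],"grip":[0.065,0.065,0.065,0.065,0.065,0.065,0.06,0.058]}' 30;  python3 - <<'E'
from h import *
go([.533,.1345,-.006],0)
p=get_image("wrist"); save(p,"w15.png",(110,130,440,360),2.4)
p=get_image("side"); save(p,"s19.png",(180,130,290,240),5)
E
```

```text
time_s: 26.15
position: [0.5332, 0.1343, -0.0079]
tool_rot: [[-0.001, 1.0, -0.0], [1.0, 0.001, 0.0], [0.0, -0.0, -1.0]]
ft_force: [-0.1, 0.7, 0.4]
grip_width: 0.0581
at [ 0.5332  0.1343 -0.0079] toolY deg 0.06 t 26.15 g 0.0581 F [-0.1  0.7  0.4]
slide [ 0.0002 -0.0002 -0.0019] roll 0.001
```

View pics/w15.png

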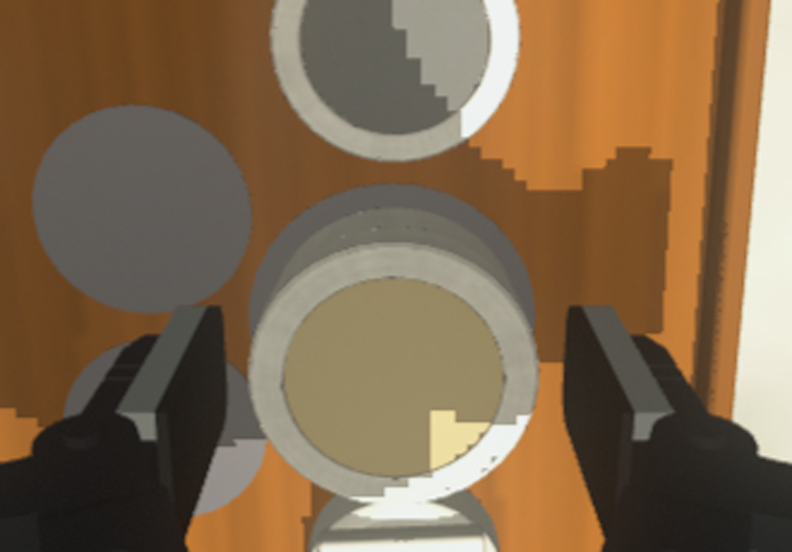

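View pics/s19.png

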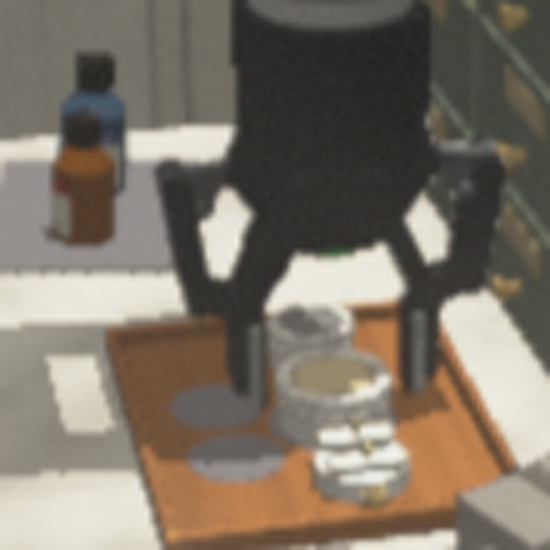

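```bash
python3 -m crank '{"slide":[[0,0,0],[0,0,0],[0,0,0],[0,0,0],[0,0,0],[0,0,0],[0,0,0],[0,0,0]],"roll":[0,0,0,0,0,0,0,0],"grip":[0.055,0.052,0.05,0.048,0.046,0.044,0.04,0.04]}' 30; python3 -m crank '{"slide":[[0,0,-0.002],[0,0,-0.005],[0,0,-0.01],[0,0,-0.016],[0,0,-0.022],[0,0,-0.028],[0,0,-0.03],[0,0,-0.03]],"roll":[0,0,0,0,0,0,0,0],"grip":[0.04,0.04,0.04,0.04,0.04,0.04,0.04,0.04]}' 30; python3 - <<'E'
from h import *
go([.533,.1345,.13],0)
p=get_image("wrist"); save(p,"w16.png",(110,130,440,360),2.4)
p=get_image("side"); save(p,"s20.png",(180,130,290,240),5)
E
```

```text
time_s: 27.05
position: [0.5332, 0.1343, -0.0075]
tool_rot: [[-0.001, 1.0, 0.0], [1.0, 0.001, -0.0], [-0.0, 0.0, -1.0]]
ft_force: [-2.2, -0.7, 5.3]
grip_width: 0.0455
time_s: 27.85
position: [0.5333, 0.1343, 0.0225]
tool_rot: [[-0.001, 1.0, 0.001], [1.0, 0.001, 0.0], [0.0, 0.001, -1.0]]
ft_force: [0.3, -0.9, -1.4]
grip_width: 0.0451
at [0.5333 0.1343 0.0225] toolY deg 0.06 t 27.85 g 0.0451 F [ 0.3 -0.9 -1.4]
slide [ 0.0002 -0.0003 -0.1075] roll 0.001
```

View pics/w16.png

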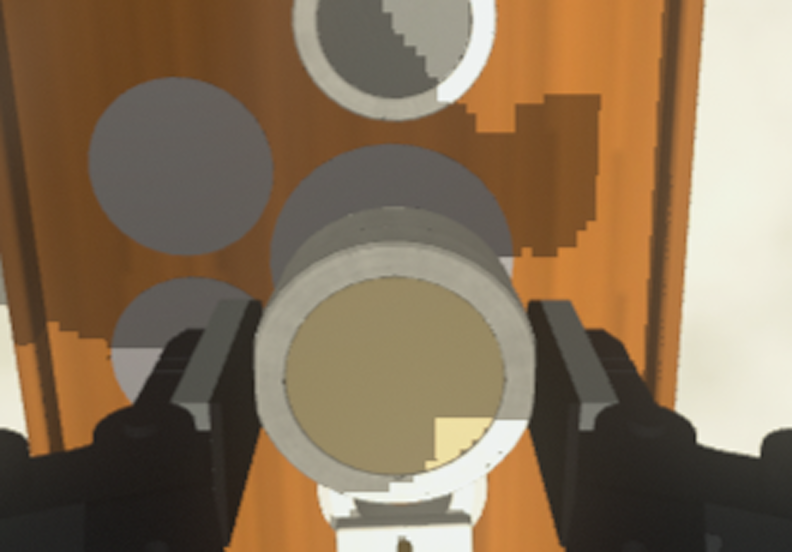

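View pics/s20.png

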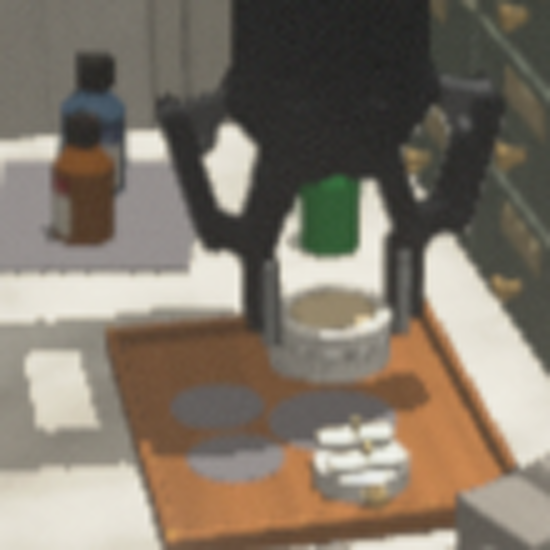

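```bash
python3 -m crank '{"slide":[[0,0,-0.01],[0,0,-0.03],[0,0,-0.055],[0,0,-0.08],[0,0,-0.1],[-0.01,-0.002,-0.112],[-0.03,-0.005,-0.115],[-0.055,-0.01,-0.115]],"roll":[0,0,0,0,0,0,0,0],"grip":[0.04,0.04,0.04,0.04,0.04,0.04,0.04,0.04]}' 30; python3 -m crank '{"slide":[[-0.03,-0.005,0],[-0.06,-0.01,0],[-0.09,-0.015,0],[-0.12,-0.02,0],[-0.15,-0.025,0],[-0.175,-0.03,0],[-0.195,-0.034,0],[-0.205,-0.036,0]],"roll":[0,0,0,0,0,0,0,0],"grip":[0.04,0.04,0.04,0.04,0.04,0.04,0.04,0.04]}' 30; python3 - <<'E'
from h import *
go([.484,-.152,.13],0)
p=get_image("wrist"); save(p,"w17.png",None,1.4)
q=get_image("side")
for p in (p,q,get_image("top")):
  for d in silhouettes("work_disc",p)[:2]:
    o=outline(p,d["pixels"],.004)*1000; (c,r)=cv2.minEnclosingCircle(o.astype(np.float32)); e=cv2.fitEllipse(o.astype(np.float32)); print(p["shot"],d["confidence"],d["box"],c,r,e)
E
```

```text
time_s: 28.75
position: [0.5231, 0.0786, 0.1377]
tool_rot: [[-0.002, 1.0, 0.001], [1.0, 0.002, -0.0], [-0.0, 0.001, -1.0]]
ft_force: [0.5, 0.5, 0.1]
grip_width: 0.045
time_s: 29.55
position: [0.4866, -0.1275, 0.137]
tool_rot: [[0.001, 1.0, -0.001], [1.0, -0.001, 0.0], [0.0, -0.001, -1.0]]
ft_force: [0.3, 0.1, -0.1]
grip_width: 0.045
at [ 0.4866 -0.1275  0.137 ] toolY deg -0.05 t 29.55 g 0.045 F [ 0.3  0.1 -0.1]
slide [-0.0245 -0.0026  0.007 ] roll -0.0009
47 0.63 [273.5, 207.7, 104.0, 70.7] (485.6123046875, -153.7948455810547) 45.07156753540039 ((485.4466247558594, -142.44825744628906), (64.49681854248047, 90.47252655029297), 90.78074645996094)
48 0.95 [247.9, 307.1, 61.1, 40.1] (484.6222229003906, -159.1162872314453) 47.159942626953125 ((484.2012023925781, -158.4821014404297), (88.79781341552734, 91.4582748413086), 176.8418731689453)
49 0.67 [376.8, 244.5, 21.8, 31.2] (488.9814453125, -140.10348510742188) 41.612159729003906 ((491.1702575683594, -128.9634246826172), (38.59892654418945, 82.98095703125), 70.28387451171875)
```

View pics/w17.png

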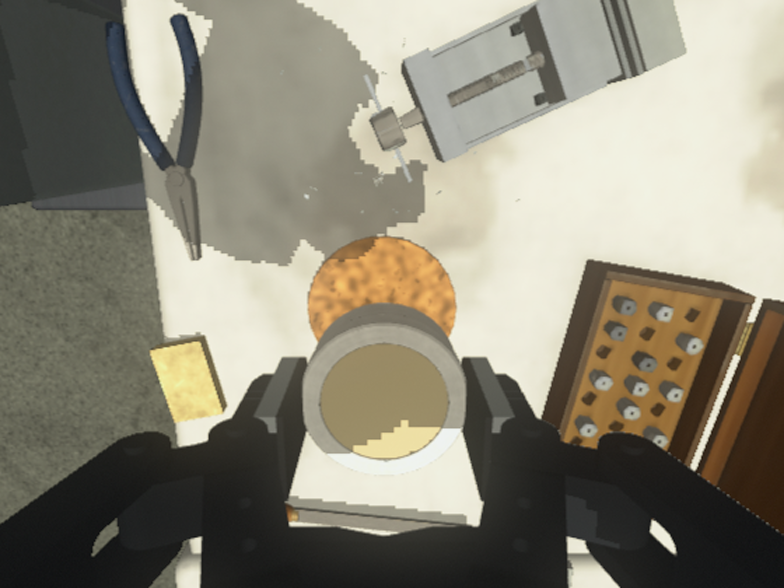

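```bash
python3 - <<'E'
from h import *
p=get_image("wrist")
for z in (0,.03): print(plane(p,545/1.4,450/1.4,z),plane(p,590/1.4,262/1.4,z))
m=[d for d in silhouettes("work_disc",p)][0]["pixels"]
o=outline(p,m,.004); 
from scipy.optimize import least_squares
o=o[o[:,1]>-.155]
r=least_squares(lambda c:np.hypot(*(o-c).T)-.045,[.485,-.154],loss="soft_l1",f_scale=.001); print(r.x,r.cost)
go([.485,-.1545,.03],0)
E
```

```text
[ 0.5944751  -0.25090457  0.        ] [ 0.60994918 -0.12331467  0.        ]
[ 0.58373566 -0.23127277  0.03      ] [ 0.59766169 -0.11644712  0.03      ]
[ 0.48524803 -0.15540843] 0.0017593118387585088
at [ 0.4875 -0.1249  0.1371] toolY deg 0.13 t 29.95 g 0.0452 F [ 0.5  0.3 -0.2]
slide [-0.0296 -0.0026  0.1071] roll 0.0022
```

```bash
python3 -m crank '{"slide":[[-0.012,-0.001,0.0],[-0.024,-0.0025,0.01],[-0.03,-0.0025,0.03],[-0.03,-0.0025,0.055],[-0.03,-0.0025,0.08],[-0.03,-0.0025,0.1],[-0.03,-0.0025,0.115],[-0.03,-0.0025,0.12]],"roll":[0,0,0,0,0,0,0,0],"grip":[0.04,0.04,0.04,0.04,0.04,0.04,0.04,0.04]}' 30; python3 -m crank '{"slide":[[0,0,0.003],[0,0,0.006],[0,0,0.009],[0,0,0.01],[0,0,0.01],[0,0,0.01],[0,0,0.01],[0,0,0.01]],"roll":[0,0,0,0,0,0,0,0],"grip":[0.04,0.04,0.04,0.04,0.04,0.04,0.04,0.04]}' 30;python3 - <<'E'
from h import *
go([.485,-.1545,-.0077],0)
p=get_image("wrist"); save(p,"w18.png",(110,100,440,360),2.2)
p=get_image("side"); save(p,"s21.png",(180,200,330,360),4)
E
```

```text
time_s: 30.75
position: [0.484, -0.1561, 0.0152]
tool_rot: [[-0.0, 1.0, -0.003], [1.0, 0.0, 0.002], [0.002, -0.003, -1.0]]
ft_force: [-0.5, -0.4, -0.5]
grip_width: 0.0452
time_s: 31.55
position: [0.485, -0.1558, 0.0073]
tool_rot: [[-0.001, 1.0, 0.0], [1.0, 0.001, -0.0], [-0.0, 0.0, -1.0]]
ft_force: [-0.6, 0.3, -0.0]
grip_width: 0.0451
at [ 0.485  -0.1558  0.0073] toolY deg 0.06 t 31.55 g 0.0451 F [-0.6  0.3 -0. ]
slide [ 0.0013 -0.      0.015 ] roll 0.0011
```

View pics/w18.png

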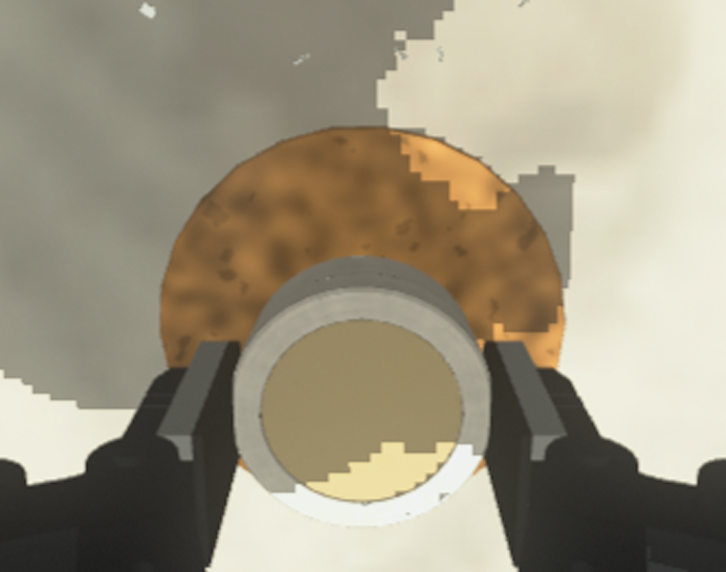

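View pics/s21.png

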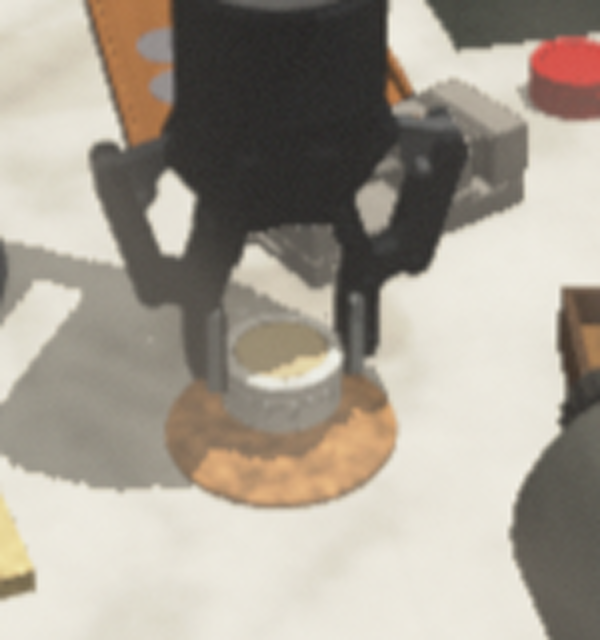

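```bash
python3 - <<'E'
from h import *
from scipy.optimize import least_squares
p=get_image("wrist")
m=[d for d in silhouettes("work_disc",p)][0]["pixels"]
o=outline(p,m,.004); o=o[o[:,1]>-.14]
r=least_squares(lambda c:np.hypot(*(o-c).T)-.045,[.485,-.154],loss="soft_l1",f_scale=.001); print(r.x,r.cost,len(o))
E
python3 -m crank '{"slide":[[0,0,0.004],[0,0,0.008],[0,0,0.011],[0,0,0.012],[0,0,0.013],[0,0,0.0135],[0,0,0.0135],[0,0,0.0135]],"roll":[0,0,0,0,0,0,0,0],"grip":[0.04,0.04,0.04,0.04,0.04,0.04,0.04,0.04]}' 30
python3 -c "
from h import *
go([.485,-.1555,-.0077],0)"
```

```text
[ 0.48520291 -0.15567346] 0.0012534952846975705 256
time_s: 32.55
position: [0.485, -0.1558, -0.0063]
tool_rot: [[-0.001, 1.0, 0.0], [1.0, 0.001, -0.0], [-0.0, 0.0, -1.0]]
ft_force: [-0.2, 0.1, -0.1]
grip_width: 0.0453
at [ 0.485  -0.1558 -0.0063] toolY deg 0.06 t 32.55 g 0.0453 F [-0.2  0.1 -0.1]
slide [ 0.0003 -0.      0.0014] roll 0.001
```

Centred (disc measured at 0.4852, −0.1557). Set down and release.

```bash
python3 -m crank '{"slide":[[0,0,0.001],[0,0,0.0015],[0,0,0.0015],[0,0,0.0015],[0,0,0.0015],[0,0,0.0015],[0,0,0.0015],[0,0,0.0015]],"roll":[0,0,0,0,0,0,0,0],"grip":[0.04,0.04,0.04,0.046,0.05,0.055,0.06,0.065]}' 30;python3 -m crank '{"slide":[[0,0,0],[0,0,0],[0,0,-0.01],[0,0,-0.03],[0,0,-0.06],[0,0,-0.09],[0,0,-0.12],[0,0,-0.14]],"roll":[0,0,0,0,0,0,0,0],"grip":[0.065,0.065,0.065,0.065,0.065,0.065,0.065,0.065]}' 30;python3 - <<'E'
from h import *
go([.462,.3953,.14],0)
p=get_image("wrist"); save(p,"w19.png",(110,100,440,360),2.2)
locate(p,"parts_tin",.485,-.1555,.004)
p=get_image("side"); save(p,"s22.png",(180,200,330,360),4)
locate(p,"parts_tin",.485,-.1555,.004)
E
```

```text
time_s: 33.35
position: [0.4849, -0.1557, -0.008]
tool_rot: [[-0.001, 1.0, -0.0], [1.0, 0.001, 0.0], [0.0, -0.0, -1.0]]
ft_force: [0.4, 0.3, -0.9]
grip_width: 0.0648
time_s: 34.15
position: [0.4853, -0.1559, 0.135]
tool_rot: [[-0.001, 1.0, 0.003], [1.0, 0.001, -0.002], [-0.002, 0.003, -1.0]]
ft_force: [0.1, 0.1, -0.9]
grip_width: 0.0649
at [ 0.4853 -0.1559  0.135 ] toolY deg 0.06 t 34.15 g 0.0649 F [ 0.1  0.1 -0.9]
slide [ 0.5512 -0.0227 -0.0059] roll 0.0011
parts_tin 54 0.82 [ 0.485  -0.1556] 0.93
parts_tin 55 0.65 [ 0.4857 -0.1548] 0.92
```

View pics/w19.png

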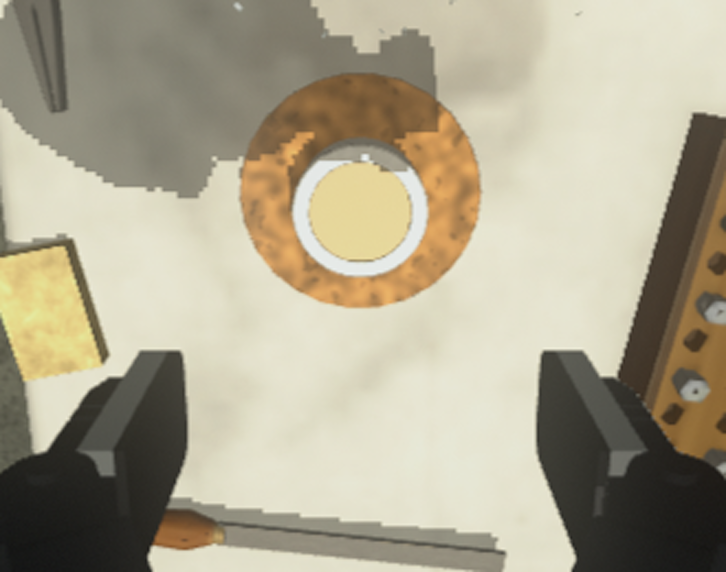

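View pics/s22.png

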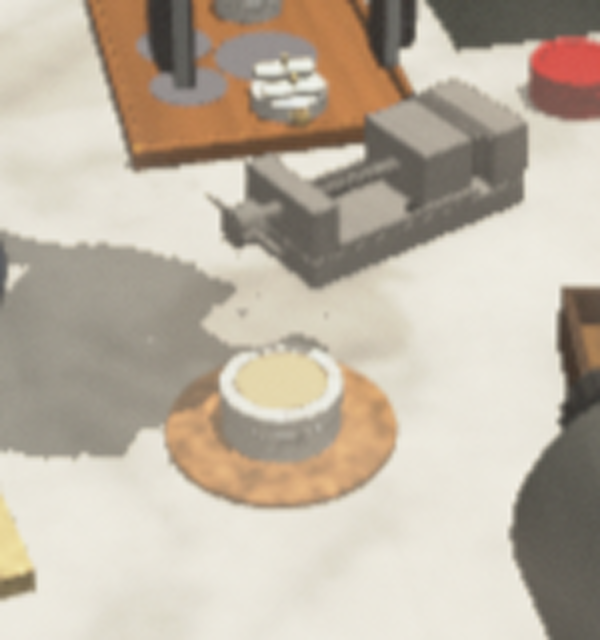

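```bash
python3 -m crank '{"slide":[[0.015,-0.001,0],[0.05,-0.003,0],[0.09,-0.006,0],[0.13,-0.009,0],[0.17,-0.011,0],[0.21,-0.014,0],[0.25,-0.017,0],[0.29,-0.019,0]],"roll":[0,0,0,0,0,0,0,0],"grip":[0.065,0.065,0.065,0.065,0.065,0.065,0.065,0.065]}' 30;python3 -m crank '{"slide":[[0.04,-0.003,0],[0.08,-0.006,0],[0.12,-0.008,0],[0.16,-0.011,0],[0.185,-0.013,0],[0.2,-0.014,0],[0.203,-0.014,0],[0.203,-0.014,0]],"roll":[0,0,0,0,0,0,0,0],"grip":[0.065,0.065,0.055,0.055,0.055,0.055,0.055,0.055]}' 30;python3 - <<'E'
from h import *
go([.452,.3382,.0115],0)
p=get_image("wrist"); save(p,"w20.png",None,1.4)
locate(p,"small_bottle",.452,.338,.003);locate(p,"large_bottle",.462,.395,.003)
E
```

```text
time_s: 35.15
position: [0.4641, 0.1366, 0.1312]
tool_rot: [[-0.001, 1.0, -0.002], [1.0, 0.001, 0.0], [0.0, -0.002, -1.0]]
ft_force: [0.2, -0.1, 1.4]
grip_width: 0.0648
time_s: 35.95
position: [0.4511, 0.3369, 0.1316]
tool_rot: [[-0.001, 1.0, -0.001], [1.0, 0.001, -0.001], [-0.001, -0.001, -1.0]]
ft_force: [0.3, -0.4, 0.8]
grip_width: 0.0549
at [0.4511 0.3369 0.1316] toolY deg 0.07 t 35.95 g 0.0549 F [ 0.3 -0.4  0.8]
slide [0.0014 0.001  0.1201] roll 0.0011
small_bottle 56 0.67 [0.4519 0.3391] 0.87
large_bottle 56 0.7 [0.4619 0.3945] 0.95
```

View pics/w20.png

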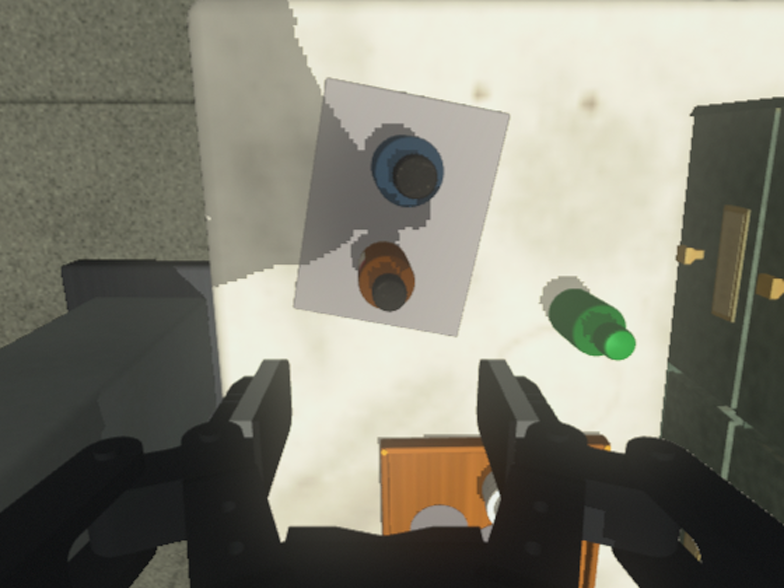

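```bash
python3 -m crank '{"slide":[[0.001,0.001,0.015],[0.001,0.001,0.035],[0.001,0.001,0.06],[0.001,0.001,0.08],[0.001,0.001,0.095],[0.001,0.001,0.108],[0.001,0.001,0.115],[0.001,0.001,0.119]],"roll":[0,0,0,0,0,0,0,0],"grip":[0.055,0.055,0.055,0.055,0.055,0.055,0.055,0.055]}' 30;  python3 - <<'E'
from h import *
go([.452,.3382,.0113],0)
p=get_image("wrist"); save(p,"w21.png",(140,150,420,360),2.8)
E
```

```text
time_s: 36.9
position: [0.4526, 0.3376, 0.0128]
tool_rot: [[-0.0, 1.0, -0.0], [1.0, 0.0, -0.0], [-0.0, -0.0, -1.0]]
ft_force: [1.2, 0.0, -0.2]
grip_width: 0.0549
at [0.4526 0.3376 0.0128] toolY deg 0.0 t 36.9 g 0.0549 F [ 1.2  0.  -0.2]
slide [ 0.0006 -0.0006  0.0015] roll 0.0001
```

View pics/w21.png

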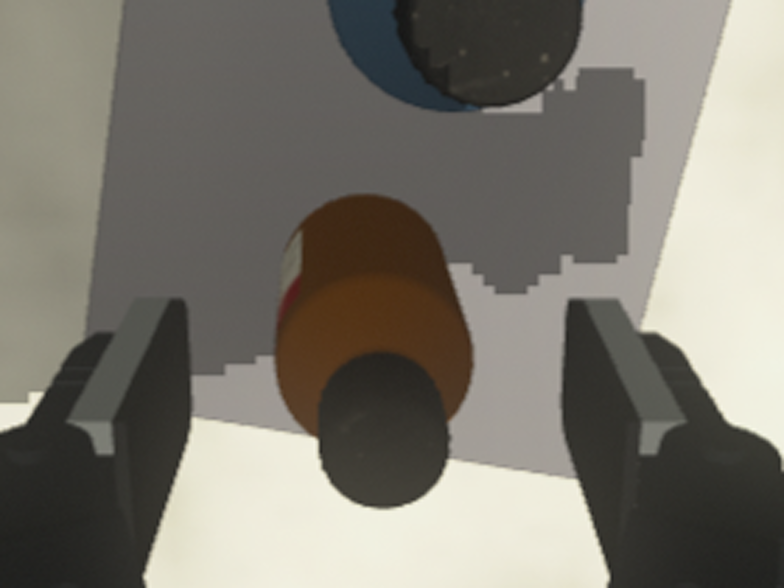

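```bash
python3 -m crank '{"slide":[[0,0,0.0005],[0,0,0.0005],[0,0,0.0005],[0,0,0.0005],[0,0,0.0005],[0,0,0.0005],[0,0,0.0005],[0,0,0.0005]],"roll":[0,0,0,0,0,0,0,0],"grip":[0.048,0.042,0.037,0.033,0.03,0.026,0.022,0.022]}' 30; python3 -c "
from h import *
go([.4903,.1133,.013],0)"; python3 -m crank '{"slide":[[0,0,-0.003],[0,0,-0.008],[0,0,-0.016],[0,0,-0.028],[0,0,-0.042],[0,0,-0.056],[0,0,-0.07],[0,0,-0.08]],"roll":[0,0,0,0,0,0,0,0],"grip":[0.022,0.022,0.022,0.022,0.022,0.022,0.022,0.022]}' 30; python3 - <<'E'
from h import *
go([.4903,.1133,.013],0)
p=get_image("wrist"); save(p,"w22.png",(140,150,420,360),2.8)
E
```

```text
time_s: 37.75
position: [0.4525, 0.3384, 0.0129]
tool_rot: [[-0.001, 1.0, 0.0], [1.0, 0.001, 0.0], [0.0, 0.0, -1.0]]
ft_force: [-1.3, -0.9, 4.3]
grip_width: 0.027
at [0.4525 0.3384 0.0129] toolY deg 0.06 t 37.75 g 0.027 F [-1.3 -0.9  4.3]
slide [-2.251e-01  3.750e-02 -1.000e-04] roll 0.0011
time_s: 38.55
position: [0.4528, 0.3384, 0.0944]
tool_rot: [[-0.001, 1.0, 0.002], [1.0, 0.001, 0.001], [0.001, 0.002, -1.0]]
ft_force: [-0.8, 0.4, 0.1]
grip_width: 0.0271
at [0.4528 0.3384 0.0944] toolY deg 0.06 t 38.55 g 0.0271 F [-0.8  0.4  0.1]
slide [-0.2252  0.0371  0.0813] roll 0.001
```

View pics/w22.png

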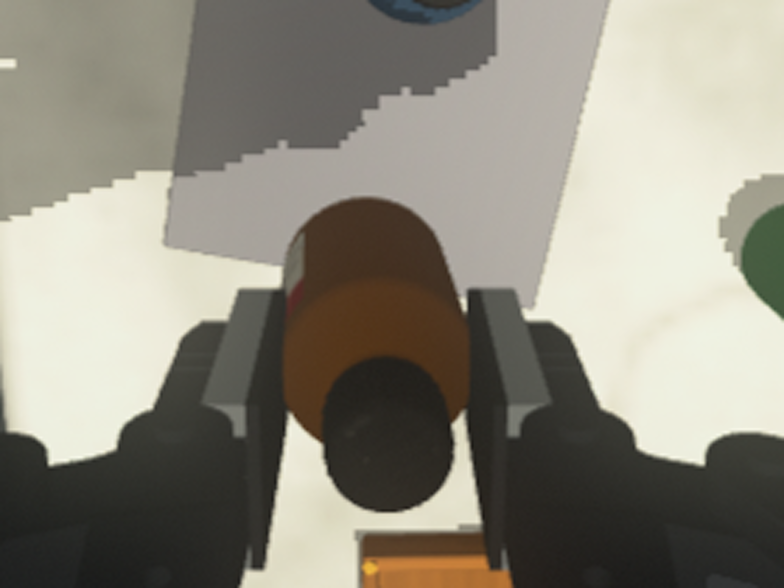

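```bash
python3 -m crank '{"slide":[[-0.01,0.002,0],[-0.03,0.005,0],[-0.06,0.01,0],[-0.09,0.015,0],[-0.12,0.02,0],[-0.15,0.025,0],[-0.175,0.03,0],[-0.195,0.033,0]],"roll":[0,0,0,0,0,0,0,0],"grip":[0.022,0.022,0.022,0.022,0.022,0.022,0.022,0.022]}' 30; python3 -m crank '{"slide":[[-0.016,0.002,0],[-0.026,0.004,0],[-0.03,0.004,0],[-0.03,0.004,0.015],[-0.03,0.004,0.03],[-0.03,0.004,0.045],[-0.03,0.004,0.055],[-0.03,0.004,0.06]],"roll":[0,0,0,0,0,0,0,0],"grip":[0.022,0.022,0.022,0.022,0.022,0.022,0.022,0.022]}' 30;python3 - <<'E'
from h import *
go([.4903,.1133,.0139],0)
p=get_image("side"); save(p,"s23.png",(150,110,330,260),4)
E
```

```text
time_s: 39.4
position: [0.4855, 0.1412, 0.092]
tool_rot: [[0.0, 1.0, -0.001], [1.0, -0.0, -0.0], [-0.0, -0.001, -1.0]]
ft_force: [-0.4, 0.3, -0.3]
grip_width: 0.0267
time_s: 40.2
position: [0.4893, 0.1135, 0.0318]
tool_rot: [[-0.001, 1.0, -0.001], [1.0, 0.001, 0.0], [0.0, -0.001, -1.0]]
ft_force: [-0.0, 0.9, 0.6]
grip_width: 0.0264
at [0.4893 0.1135 0.0318] toolY deg 0.09 t 40.2 g 0.0264 F [-0.   0.9  0.6]
slide [-0.0002  0.0011  0.0179] roll 0.0015
```

View pics/s23.png

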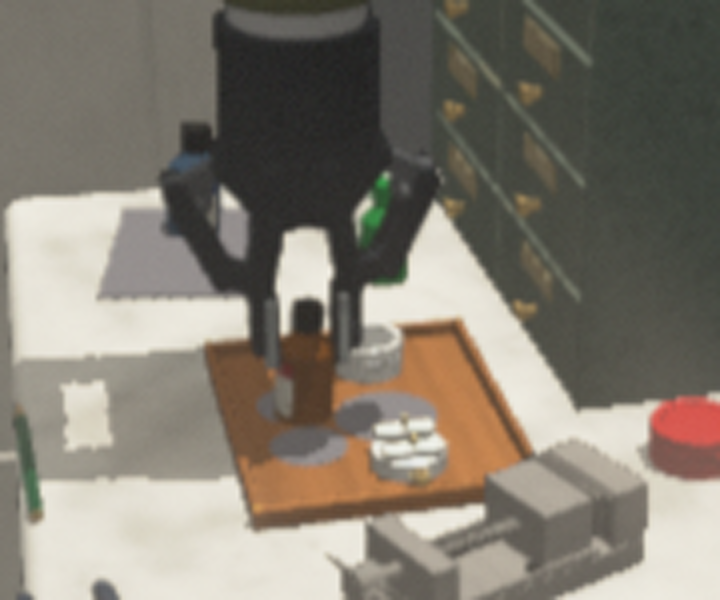

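```bash
python3 -m crank '{"slide":[[0,0.001,0.006],[0,0.001,0.011],[0,0.001,0.014],[0,0.001,0.016],[0,0.001,0.017],[0,0.001,0.017],[0,0.001,0.017],[0,0.001,0.017]],"roll":[0,0,0,0,0,0,0,0],"grip":[0.022,0.022,0.022,0.022,0.022,0.022,0.022,0.022]}' 30;python3 - <<'E'
from h import *
go([.4903,.1133,.0139],0)
p=get_image("wrist"); save(p,"w23.png",(140,150,420,360),2.8)
E
```

```text
time_s: 41.05
position: [0.4908, 0.1133, 0.0158]
tool_rot: [[-0.001, 1.0, 0.0], [1.0, 0.001, -0.0], [-0.0, 0.0, -1.0]]
ft_force: [-0.3, -0.6, 0.1]
grip_width: 0.0263
at [0.4908 0.1133 0.0158] toolY deg 0.06 t 41.05 g 0.0263 F [-0.3 -0.6  0.1]
slide [ 0.     -0.0005  0.0019] roll 0.001
```

View pics/w23.png

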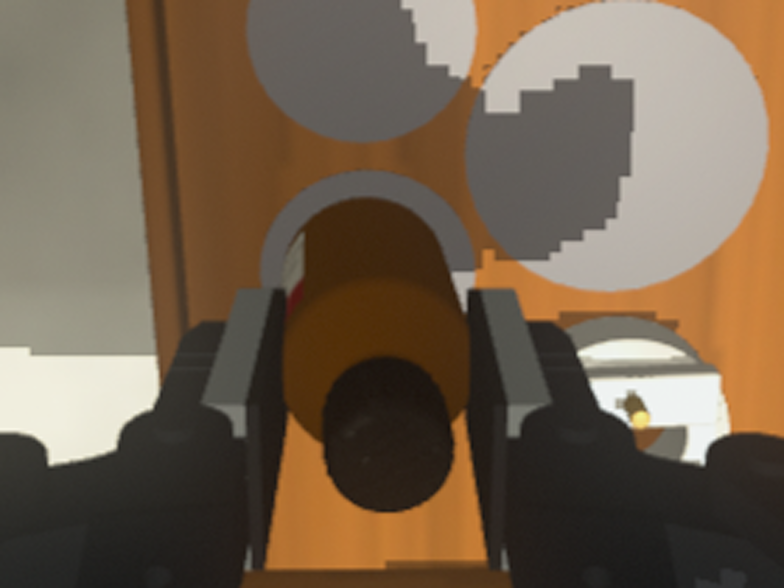

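```bash
python3 -m crank '{"slide":[[0,0,0.001],[0,0,0.002],[0,0,0.002],[0,0,0.002],[0,0,0.002],[0,0,0.002],[0,0,0.002],[0,0,0.002]],"roll":[0,0,0,0,0,0,0,0],"grip":[0.022,0.022,0.022,0.029,0.032,0.038,0.045,0.05]}' 30;python3 -m crank '{"slide":[[0,0,0],[0,0,-0.005],[0,0,-0.02],[0,0,-0.04],[0,0,-0.07],[0,0,-0.1],[0,0,-0.12],[0,0,-0.12]],"roll":[0,0,0,0,0,0,0,0],"grip":[0.05,0.05,0.05,0.05,0.05,0.05,0.05,0.05]}' 30;python3 - <<'E'
from h import *
go([.462,.3952,.0125],0)
p=get_image("wrist"); save(p,"w24.png",None,1.4)
locate(p,"small_bottle",.4895,.1138,.004)
p=get_image("side");locate(p,"small_bottle",.4895,.1138,.004)
E
```

```text
time_s: 41.9
position: [0.4907, 0.1133, 0.0136]
tool_rot: [[-0.001, 1.0, -0.0], [1.0, 0.001, -0.0], [-0.0, -0.0, -1.0]]
ft_force: [-0.1, -1.2, 0.2]
grip_width: 0.05
time_s: 42.7
position: [0.4919, 0.1133, 0.1365]
tool_rot: [[-0.001, 1.0, 0.006], [1.0, 0.001, -0.0], [-0.0, 0.006, -1.0]]
ft_force: [1.0, 0.0, 0.1]
grip_width: 0.0501
at [0.4919 0.1133 0.1365] toolY deg 0.07 t 42.7 g 0.0501 F [1.  0.  0.1]
slide [ 0.2819 -0.0303  0.1238] roll 0.0011
small_bottle 61 0.57 [0.49   0.1147] 0.89
small_bottle 62 0.6 [0.4893 0.1146] 0.76
```

View pics/w24.png

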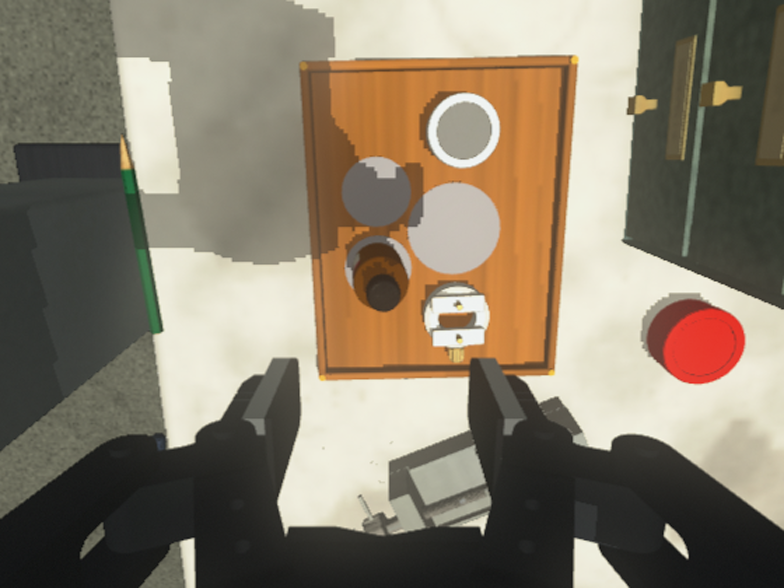

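Small bottle is back on its seat (0.490, 0.1146 vs 0.489, 0.114 at start). Now the large one.

```bash
python3 -m crank '{"slide":[[0.01,-0.001,0],[0.03,-0.003,0],[0.065,-0.007,0],[0.1,-0.011,0],[0.135,-0.014,0],[0.17,-0.018,0],[0.205,-0.022,0],[0.235,-0.025,0]],"roll":[0,0,0,0,0,0,0,0],"grip":[0.055,0.055,0.055,0.055,0.055,0.055,0.055,0.055]}' 30; python3 -m crank '{"slide":[[0.025,-0.003,0],[0.04,-0.004,0],[0.047,-0.004,0],[0.047,-0.004,0.02],[0.047,-0.004,0.04],[0.047,-0.004,0.06],[0.047,-0.004,0.075],[0.047,-0.004,0.08]],"roll":[0,0,0,0,0,0,0,0],"grip":[0.055,0.055,0.055,0.055,0.055,0.055,0.055,0.055]}' 30;python3 - <<'E'
from h import *
go([.462,.3952,.0125],0)
p=get_image("wrist"); save(p,"w25.png",(140,150,420,360),2.8)
E
```

```text
time_s: 43.7
position: [0.4643, 0.3505, 0.1328]
tool_rot: [[-0.002, 1.0, -0.001], [1.0, 0.002, -0.0], [-0.0, -0.001, -1.0]]
ft_force: [0.4, 0.2, 0.3]
grip_width: 0.0549
time_s: 44.5
position: [0.461, 0.3942, 0.0519]
tool_rot: [[-0.0, 1.0, -0.003], [1.0, 0.0, -0.002], [-0.002, -0.003, -1.0]]
ft_force: [0.7, -0.8, 0.8]
grip_width: 0.0552
at [0.461  0.3942 0.0519] toolY deg 0.01 t 44.5 g 0.0552 F [ 0.7 -0.8  0.8]
slide [0.0011 0.0011 0.0394] roll 0.0001
```

View pics/w25.png

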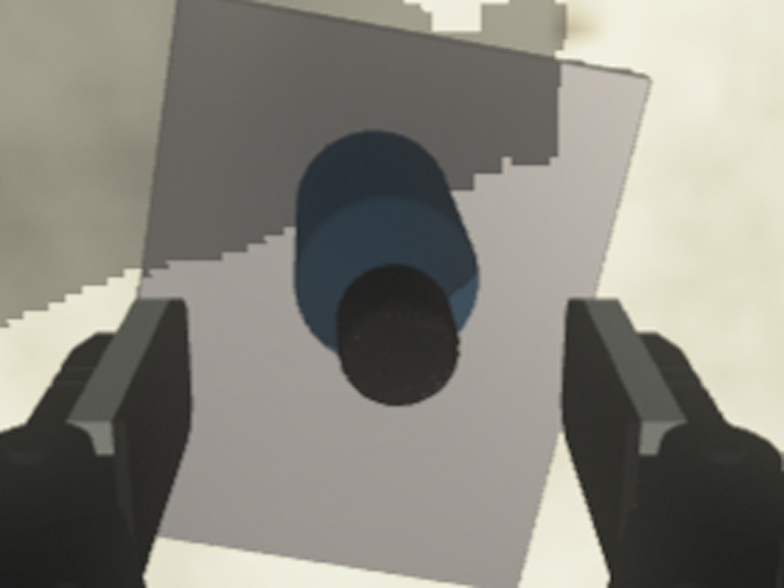

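```bash
python3 -m crank '{"slide":[[0.0005,0.0005,0.01],[0.0005,0.0005,0.02],[0.0005,0.0005,0.028],[0.0005,0.0005,0.034],[0.0005,0.0005,0.037],[0.0005,0.0005,0.038],[0.0005,0.0005,0.038],[0.0005,0.0005,0.038]],"roll":[0,0,0,0,0,0,0,0],"grip":[0.055,0.055,0.055,0.055,0.055,0.055,0.055,0.055]}' 30; python3 - <<'E'
from h import *
go([.462,.3952,.0125],0)
p=get_image("wrist"); save(p,"w26.png",(140,150,420,360),2.8)
E
```

```text
time_s: 45.35
position: [0.4621, 0.3959, 0.016]
tool_rot: [[-0.001, 1.0, 0.001], [1.0, 0.001, 0.0], [0.0, 0.001, -1.0]]
ft_force: [0.7, -0.1, 0.9]
grip_width: 0.0552
at [0.4621 0.3959 0.016 ] toolY deg 0.06 t 45.35 g 0.0552 F [ 0.7 -0.1  0.9]
slide [-0.0007 -0.0001  0.0035] roll 0.001
```

View pics/w26.png

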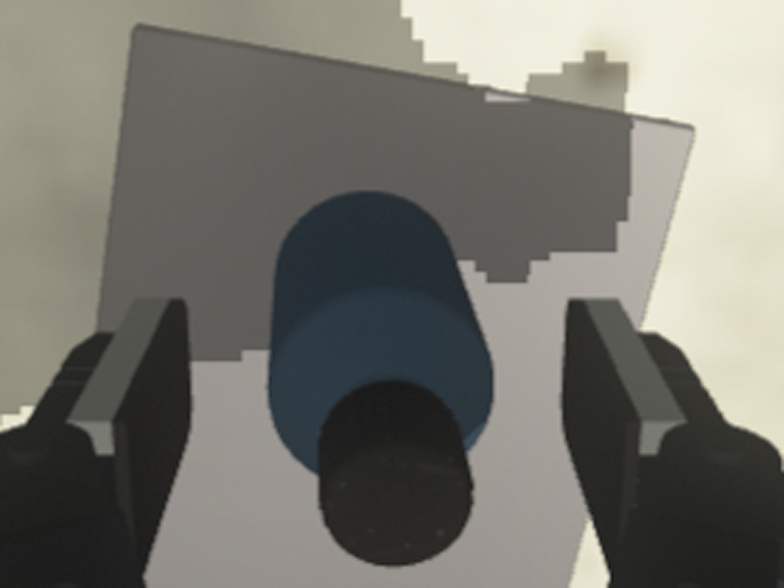

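```bash
python3 -m crank '{"slide":[[-0.0005,0,0.002],[-0.0005,0,0.0035],[-0.0005,0,0.0035],[-0.0005,0,0.0035],[-0.0005,0,0.0035],[-0.0005,0,0.0035],[-0.0005,0,0.0035],[-0.0005,0,0.0035]],"roll":[0,0,0,0,0,0,0,0],"grip":[0.055,0.05,0.044,0.039,0.035,0.03,0.025,0.025]}' 30; python3 -c "
from h import *
go([.4902,.1573,.0135],0)"; python3 -m crank '{"slide":[[0,0,-0.003],[0,0,-0.008],[0,0,-0.016],[0,0,-0.028],[0,0,-0.042],[0,0,-0.056],[0,0,-0.07],[0,0,-0.08]],"roll":[0,0,0,0,0,0,0,0],"grip":[0.025,0.025,0.025,0.025,0.025,0.025,0.025,0.025]}' 30; python3 - <<'E'
from h import *
go([.4902,.1573,.0135],0)
p=get_image("wrist"); save(p,"w27.png",(140,150,420,360),2.8)
E
```

```text
time_s: 46.2
position: [0.462, 0.3953, 0.0124]
tool_rot: [[-0.001, 1.0, 0.0], [1.0, 0.001, 0.0], [0.0, 0.0, -1.0]]
ft_force: [-0.9, -1.0, 3.3]
grip_width: 0.0314
at [0.462  0.3953 0.0124] toolY deg 0.06 t 46.2 g 0.0314 F [-0.9 -1.   3.3]
slide [-0.238   0.028  -0.0012] roll 0.001
time_s: 47.0
position: [0.4622, 0.3955, 0.094]
tool_rot: [[-0.001, 1.0, 0.002], [1.0, 0.001, 0.001], [0.001, 0.002, -1.0]]
ft_force: [0.8, 0.3, -1.0]
grip_width: 0.0316
at [0.4622 0.3955 0.094 ] toolY deg 0.06 t 47.0 g 0.0316 F [ 0.8  0.3 -1. ]
slide [-0.2383  0.0276  0.0803] roll 0.0011
```

View pics/w27.png

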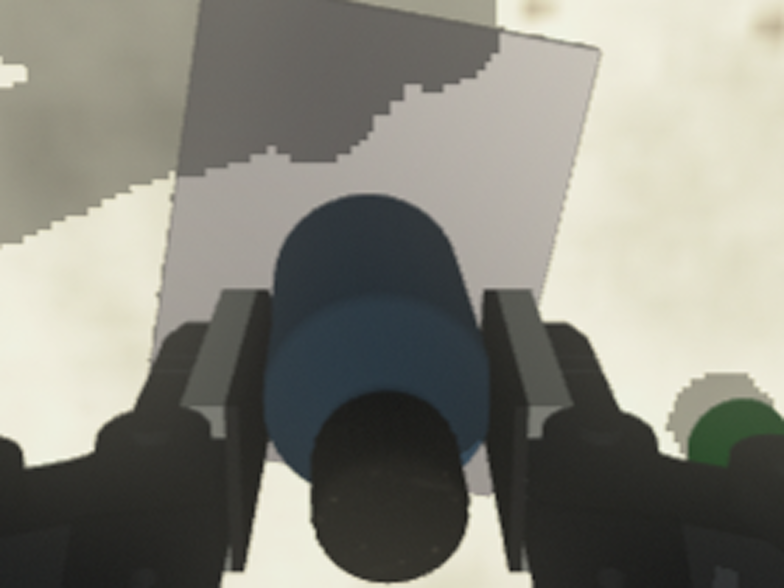

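```bash
python3 -m crank '{"slide":[[-0.01,0.001,0],[-0.03,0.004,0],[-0.06,0.007,0],[-0.09,0.011,0],[-0.12,0.014,0],[-0.15,0.018,0],[-0.18,0.021,0],[-0.205,0.024,0]],"roll":[0,0,0,0,0,0,0,0],"grip":[0.025,0.025,0.025,0.025,0.025,0.025,0.025,0.025]}' 30; python3 -m crank '{"slide":[[-0.018,0.002,0],[-0.028,0.003,0],[-0.033,0.004,0],[-0.033,0.004,0.015],[-0.033,0.004,0.03],[-0.033,0.004,0.045],[-0.033,0.004,0.055],[-0.033,0.004,0.06]],"roll":[0,0,0,0,0,0,0,0],"grip":[0.025,0.025,0.025,0.025,0.025,0.025,0.025,0.025]}' 30;python3 - <<'E'
from h import *
go([.4902,.1573,.0135],0)
p=get_image("wrist"); save(p,"w28.png",(140,150,420,360),2.8)
E
```

```text
time_s: 47.85
position: [0.4855, 0.1881, 0.0915]
tool_rot: [[-0.0, 1.0, -0.002], [1.0, 0.0, -0.0], [-0.0, -0.002, -1.0]]
ft_force: [-0.0, 0.2, -0.7]
grip_width: 0.0312
time_s: 48.65
position: [0.4897, 0.1576, 0.0312]
tool_rot: [[-0.002, 1.0, -0.001], [1.0, 0.002, -0.0], [-0.0, -0.001, -1.0]]
ft_force: [-0.2, -0.6, 0.1]
grip_width: 0.0317
at [0.4897 0.1576 0.0312] toolY deg 0.09 t 48.65 g 0.0317 F [-0.2 -0.6  0.1]
slide [-0.0003  0.0005  0.0177] roll 0.0016
```

View pics/w28.png

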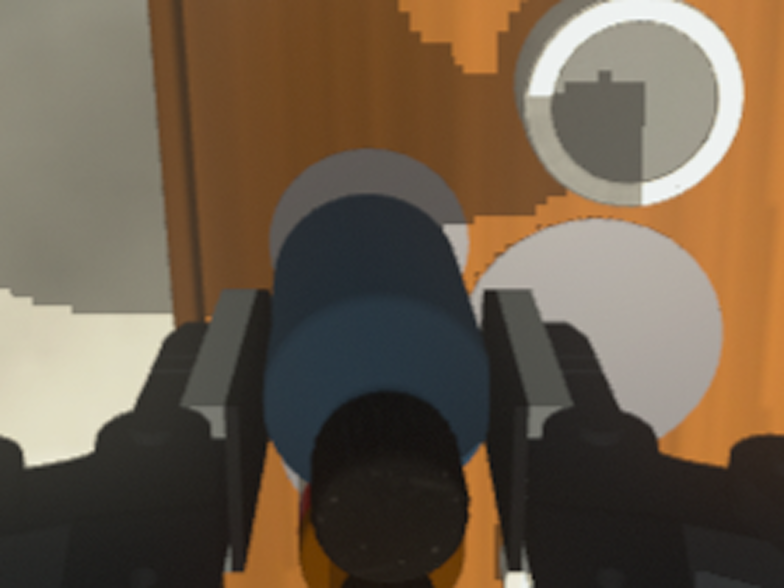

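```bash
python3 -m crank '{"slide":[[0,0.0005,0.006],[0,0.0005,0.011],[0,0.0005,0.014],[0,0.0005,0.016],[0,0.0005,0.0165],[0,0.0005,0.0165],[0,0.0005,0.0165],[0,0.0005,0.0165]],"roll":[0,0,0,0,0,0,0,0],"grip":[0.025,0.025,0.025,0.025,0.025,0.025,0.025,0.025]}' 30;python3 - <<'E'
from h import *
go([.4902,.1573,.0133],0)
p=get_image("wrist"); save(p,"w29.png",(140,150,420,360),2.8)
E
```

```text
time_s: 49.5
position: [0.4907, 0.1573, 0.0158]
tool_rot: [[-0.001, 1.0, 0.0], [1.0, 0.001, 0.0], [0.0, 0.0, -1.0]]
ft_force: [0.4, 0.4, -0.9]
grip_width: 0.0312
at [0.4907 0.1573 0.0158] toolY deg 0.05 t 49.5 g 0.0312 F [ 0.4  0.4 -0.9]
slide [ 0.     -0.0005  0.0025] roll 0.0009
```

View pics/w29.png

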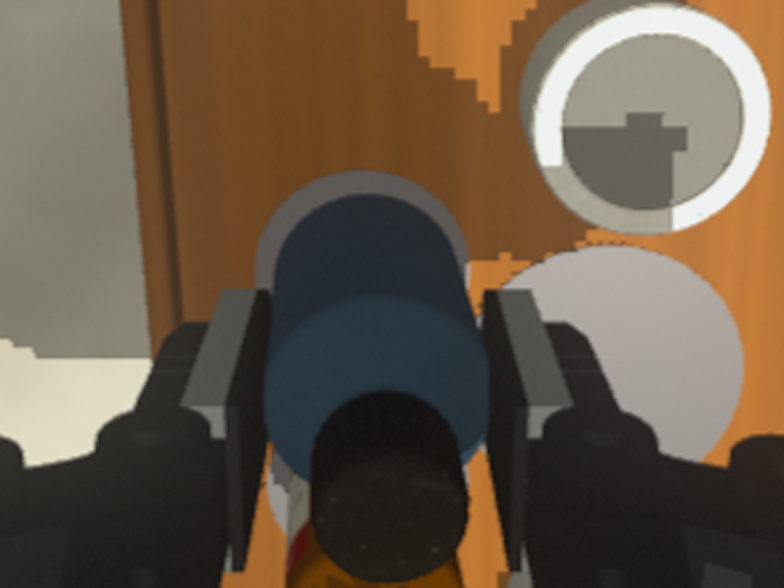

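```bash
python3 -m crank '{"slide":[[0,-0.0005,0.001],[0,-0.0005,0.0022],[0,-0.0005,0.0022],[0,-0.0005,0.0022],[0,-0.0005,0.0022],[0,-0.0005,0.0022],[0,-0.0005,0.0022],[0,-0.0005,0.0022]],"roll":[0,0,0,0,0,0,0,0],"grip":[0.025,0.025,0.025,0.033,0.036,0.042,0.048,0.053]}' 30;python3 -m crank '{"slide":[[0,0,0],[0,0,-0.005],[0,0,-0.02],[0,0,-0.04],[0,0,-0.07],[0,0,-0.1],[0,0,-0.13],[0,0,-0.15]],"roll":[0,0,0,0,0,0,0,0],"grip":[0.053,0.053,0.053,0.053,0.053,0.053,0.053,0.053]}' 30;python3 -m crank '{"slide":[[0.01,-0.01,0],[0.02,-0.02,0],[0.04,-0.04,0],[0.05,-0.05,0],[0.05,-0.05,0],[0.05,-0.05,0],[0.05,-0.05,0],[0.05,-0.05,0]],"roll":[0,0,0,0,0,0,0,0],"grip":[0.053,0.053,0.053,0.053,0.053,0.053,0.053,0.053]}' 30;python3 - <<'E'
from h import *
p=get_image("wrist"); save(p,"w30.png",None,1.4)
a=[p,get_image("side"),get_image("top")]; save(a[1],"s24.png"); save(a[2],"t3.png")
for p in a:
  locate(p,"small_bottle",.4895,.1138,.004); locate(p,"large_bottle",.4897,.1565,.004);locate(p,"parts_tin",.485,-.1555,.004)
for n in("little_tin","movement_holder"):
  for d in silhouettes(n,a[0])[:2]:
    r=rect(a[0],d["pixels"],.024); print(n,round(d["confidence"],2),np.round(r[0],1))
E
```

```text
time_s: 50.35
position: [0.4902, 0.1573, 0.0134]
tool_rot: [[-0.001, 1.0, 0.0], [1.0, 0.001, 0.0], [0.0, 0.0, -1.0]]
ft_force: [-0.4, -0.5, -1.4]
grip_width: 0.0532
time_s: 51.15
position: [0.4905, 0.1573, 0.166]
tool_rot: [[-0.001, 1.0, 0.003], [1.0, 0.001, 0.0], [0.0, 0.003, -1.0]]
ft_force: [-0.5, -0.3, 0.3]
grip_width: 0.053
time_s: 51.95
position: [0.4406, 0.2067, 0.1632]
tool_rot: [[-0.0, 1.0, -0.0], [1.0, 0.0, -0.0], [-0.0, -0.0, -1.0]]
ft_force: [0.2, -1.0, 0.6]
grip_width: 0.0529
small_bottle 68 0.95 [0.4888 0.1146] 0.63
large_bottle 68 0.96 [0.489 0.158] 0.77
large_bottle 68 0.21 [0.4842 0.1186] 0.46
small_bottle 69 0.74 [0.4901 0.1141] 0.82
large_bottle 69 0.6 [0.4919 0.1585] 0.46
parts_tin 69 0.85 [ 0.4852 -0.1571] 0.89
small_bottle 70 0.44 [0.4867 0.1124] 0.79
large_bottle 70 0.56 [0.4893 0.1544] 0.7
parts_tin 70 0.6 [ 0.485  -0.1542] 0.88
little_tin 0.77 [531.3 191.6]
```

View pics/w30.png

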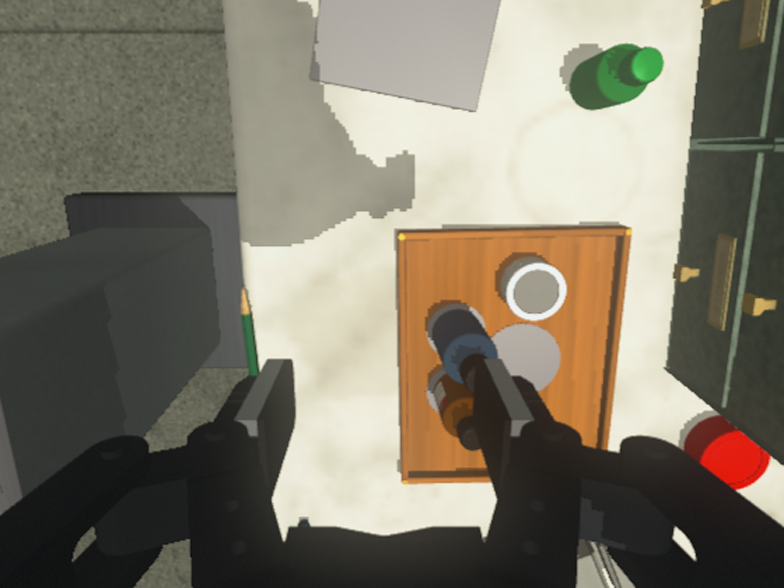

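View pics/s24.png

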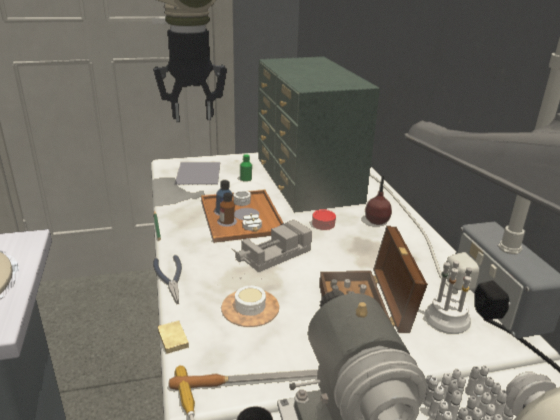

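All is in place: the bottles are upright on their seats, the tin is on the cork, the bystanders are undisturbed and the gripper is clear.

```bash
python3 -c "
from rig import *
print(close_job())"
```

```text
the job is handed in; nothing more can be done
None
```

I finished the job and handed it in at about 52 s on the robot's clock. I parked both bottles on the mat, set the parts tin on the cork disc, and put each bottle back on its own seat.

**Last checks**

| Item | Final position (x, y in m) | Reference |
|---|---|---|
| Parts tin | (0.485, −0.156) | Disc centre (0.485, −0.156) |
| Large bottle | (0.489, 0.158) | Started near (0.490, 0.157) |
| Small bottle | (0.489, 0.114) | Started near (0.490, 0.114) |
| Little tin | (0.531, 0.192) | Started near (0.532, 0.190) |

- **Bottles and gripper:** Both bottles stood upright, and the open gripper was raised well clear of everything.
- **Movement holder:** It looked unmoved in the side picture, but the network didn't detect it in the last wrist picture, so I have no final measurement for it.
- **Camera disagreement:** The three cameras differed by up to about 4 mm, well inside the tolerances.

**Unexpected:** In the pictures the fingertips sat about 22 mm above the reported TCP. The first close on the large bottle therefore seemed to catch only its shoulder. I opened the gripper, went lower and gripped the body, and used that lower height for all later grasps.

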